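Put the setting blocks back in their case

TASK

Lever the clear cover of the setting-block case open with the pry blade under its lip, not with your fingers, and lay every setting block that is out on the bench fully home in the slot with its own colour label - except that the block whose slot carries the red tag is due for calibration and goes flat in the middle of the red send-out tray instead. When every block is in place, shut the cover fully and see that the pry blade lies in its orange holder; leave the other things on the bench alone.

Things in the scene. Friction and masses are not known exactly. Their poses are not given: they have to be found in the camera images.
- case: Grey setting-block case, fixed to the bench: plinth 150 (x) x 282 (y) x 44 mm high, origin under its centre, front (towards the robot) is -x. Five slots at x = 0, y = -108, -54, 0, 54, 108 mm, each 88 (x) x 42 (y) mm, 16 deep, floor at 28 mm. A dark apron in front, x = -75 to -130 mm, top at 36, carries a colour label and a tag per slot, parted by white lines.
- lid (a joint): Hinge of the case's clear cover: 0 shut, grows as it opens, stop at 1.75 rad. Friction (0.2 N m) keeps it at any angle. The cover, 0.15 kg, is a clear bottomless box 150 x 282 x 52 mm high standing on the plinth at 44 mm; its front edge lifts up and back, away from the robot. Over 1.5 rad a gripper reaches the slots freely.
- lid_hinge (a point): Middle of the hinge line, at the back (+x) edge of the plinth: case x = 75, y = 0, height 44 mm; the hinge turns about the case's y axis. Axes as the case.
- lid_lip (a point): Middle of the front edge of the cover's black lip, at its underside, 171 mm from the hinge line. The lip sticks out 21 mm from the cover's front wall, is 120 mm wide (y), 4 thick. Turns with the cover: -x points away from the hinge, z out of the lip's top. When shut the gap under the lip is 8 mm high (36 to 44 mm above the bench), 21 deep.
- blade: Pry blade, loose: orange handle 75 long x 18 wide x 28 mm high with a steel blade 16 wide and 3 thick reaching 75 mm beyond it. Lies on its handle; origin on the underside where handle meets blade; handle along -x, blade along +x; blade centred 12 mm above the underside. 80 g.
- holder: Orange shallow tray in which the pry blade is kept, fixed: outside 200 (x) x 70 (y) x 12 mm high, walls and floor 4 mm; origin under its centre.
- send_tray: Red send-out tray for blocks due for calibration, fixed: outside 130 (x) x 120 (y) x 20 mm high, walls and floor 4 mm, grey felt floor; origin under its centre.
- tag_due: Red 'due for calibration' tag, 24 x 16 mm, clipped to the apron in front of one slot (114 mm to the -x side of that slot's middle, 10 mm to its -y side); the other slots carry grey tags there.
- block_blue: Setting block with blue grip, loose, may be absent: steel bar 80 (x) x 34 (y) x 20 mm with a blue plastic fin on top 50 (x) x 16 (y) mm from 20 to 48 mm high; origin at the centre of its underside; 0.3 kg give or take.
- block_yellow: Setting block with yellow grip, loose, may be absent: steel bar 80 (x) x 34 (y) x 20 mm with a yellow plastic fin on top 50 (x) x 16 (y) mm from 20 to 48 mm high; origin at the centre of its underside; 0.3 kg give or take.
- block_green: Setting block with green grip, loose, may be absent: steel bar 80 (x) x 34 (y) x 20 mm with a green plastic fin on top 50 (x) x 16 (y) mm from 20 to 48 mm high; origin at the centre of its underside; 0.3 kg give or take.
- block_white: Setting block with white grip, loose, may be absent: steel bar 80 (x) x 34 (y) x 20 mm with a white plastic fin on top 50 (x) x 16 (y) mm from 20 to 48 mm high; origin at the centre of its underside; 0.3 kg give or take.
- block_purple: Setting block with purple grip, loose, may be absent: steel bar 80 (x) x 34 (y) x 20 mm with a purple plastic fin on top 50 (x) x 16 (y) mm from 20 to 48 mm high; origin at the centre of its underside; 0.3 kg give or take.
- label_blue: Label of the blue block's slot: a blue pad on the slot's floor and a blue plate on the apron in front of it. Origin at the middle of the slot's floor, axes as the case.
- label_yellow: Label of the yellow block's slot: a yellow pad on the slot's floor and a yellow plate on the apron in front of it. Origin at the middle of the slot's floor, axes as the case.
- label_green: Label of the green block's slot: a green pad on the slot's floor and a green plate on the apron in front of it. Origin at the middle of the slot's floor, axes as the case.
- label_white: Label of the white block's slot: a white pad on the slot's floor and a white plate on the apron in front of it. Origin at the middle of the slot's floor, axes as the case.
- label_purple: Label of the purple block's slot: a purple pad on the slot's floor and a purple plate on the apron in front of it. Origin at the middle of the slot's floor, axes as the case.
- beaker: Bystander, loose: glass beaker, 70 mm across, 90 high; origin under its centre.
- bottle: Bystander, loose: closed bottle, 56 mm across, 130 high; origin under its centre.
- carton: Bystander, loose: cardboard box 100 x 80 x 50 mm; origin under its centre.
- weight: Bystander, loose: brass weight, 50 mm across, 75 high; origin under its centre.
- eraser: Bystander, loose: blue board eraser 50 x 90 x 25 mm; origin under its centre.
- caliper: Bystander, loose: steel caliper 160 mm long, lying flat; origin under its centre.
There are look-alikes about, which are no part of the job. Leave any pink or turquoise look-alike of the block_yellow alone.

How it is judged:
By the outcome, as a careful person would: the job done as asked, in the order asked, and still so for the second after the job is handed in, with the robot touching nothing.
Of block_blue, block_yellow, block_green, block_white, block_purple only 3 to 5 are there at a start; the rules pass over those that are not, and their reading is None.
At some moment in a run one of block_blue, block_yellow, block_green, block_white, block_purple may be knocked a few centimetres aside while the robot is not near it.
It also fails if it takes over 210 s, if anything falls off the work surface, if the arm or the gripper's body presses on something with over 40 N, if the wrist force passes 120 N, or if a joint passes its speed limit or range.

ROBOT

A 6-joint arm with a two-finger parallel gripper is mounted at the origin on the work surface. World frame = base frame: x ahead of the robot, y to its left, z up, the work surface at z = 0. Lengths are in mm, angles in rad, forces in N, time in s.
With the tool pointing down it reaches from about 350 to 875 mm from the base axis. Payload 4.2 kg.
Tool frame: the origin (TCP) lies at the very end of the fingers, on their centre line; the grasp point (between the pads) lies 19 mm behind it; z points along the fingers, y is the line along which they close (so a half turn about z gives the same grasp; the last joint's range is limited). The gripper opens to 85 mm and grips with 20 to 120 N. Pads are 22 mm wide; open, the fingers measure 114 mm over their backs; the gripper's body (76 mm by 85 mm) begins 54 mm behind the grasp point. The pads swing forward as they close: fully open they stand 13 mm farther back than shut.
Start: joints at [1.395, 0.385, 0.008, 0, -1.194, -0.259], TCP at [263.235, 566.839, 231.312] pointing down, gripper open.
Joint ranges: [-3.14, 3.14], [-1.21, 2.06], [-1.07, 1.41], [-3.16, 2.05], [-2.99, -0.16], [-3.1, 3.1]. Speed limits (rad/s): [2.79, 2.79, 3.14, 3.14, 3.14, 3.14].

INTERFACE

Orientations are given as a unit quaternion [x, y, z, w].
In Python, from bench import monitor, get_image, camera_info, job_done gives the robot as it stands.
- The arm moves only by the tool send_rows, never from a script. Its argument "series" is a list of rows, each a list of 3 entries, a list of its own where there are three numbers: the shift along the tool's x, y, z in mm, then the turn, a rotation vector about the tool's x, y, z in rad, then the finger opening in mm, from 0 to 85.4. A call has 1 to 8 rows; each row shifts and turns the commanded pose from where the row before left it, along the tool's axes as they then stand; what a row does not reach is not made up. A row lasts 1/10 s, in which the tool goes at most 50 mm and 8.59 degrees, less where a joint would pass 70% of its speed; a pose out of reach is approached as far as the arm can. A call with a gripper value outside its range is refused whole. The fingers move at their own pace and stop on an object; the grip force is fixed at half the most. Time passes only in rows, so rows that do not move let the fingers close. It gives the time, the measured TCP pose, the force, the opening and the grip force at its end, in the units of the state.
- monitor.read_state(): the state, without advancing time (a new reading comes with each control period).
- get_image(name): name is "scene" or "top" or "wrist"; returns the picture (480x640x3 uint8, red, green, blue); there is no depth.
- camera_info(name): a dict with "intrinsics" (3x3 intrinsics, pixels), "R" (3x3) and "t" (3): a world point X has camera coordinates R X + t. Camera axes: x right, y down, z forward; pixel columns grow to the right and rows downward; lengths in mm; the calibration is good to about 2 mm. A picture is of the moment at which its call begins: read the wrist's pose just before it. camera_info takes no time and is no camera call; for the wrist camera it gives the pose at the moment of the call.
- job_done(): hands the job in; it is judged then, once.
The state is a dict: "clock": time; "joints": joint angles; "joint_vel": joint speeds; "joint_efforts": joint torques, N m; "position": TCP position; "ee_rot": TCP orientation; "contact_force": force on the tool from outside, world axes, zero at the start; "wrist_torque": the same for the moment, N m; "gripper_width": finger opening in mm; "grasp_force": force on a finger pad.
Only numpy, scipy, OpenCV 4.12 (cv2) and the standard library are available. Lean on these libraries where they do the work, as an engineer would, in place of code of your own. Each camera call takes 0.05 s, during which the arm holds its last target. There are 200 camera calls.

## Working session

There is one attempt and no reset: what is moved stays moved. The work goes in short steps, Python scripts to look and compute and a tool call to move; the robot and the scene stay as the last step left them, time stands still between calls to the robot, and variables do not carry over. Pictures are saved under pics/ and viewed, at most 17 in all, crops included, and the job is handed in when it is done.

Besides the shell and the picture viewer there is one more tool, called after "Emit:" as a command line: name --argument value ..., lists and objects as JSON in quotes. send_rows: Moves the arm, as the interface text tells. Its arguments: {"type":"object","properties":{"series":{"type":"array"}},"required":["series"]}

```bash
ls; mkdir -p pics
python3 - <<'E'
from bench import monitor,get_image,camera_info
import cv2,numpy as np
for n in ("scene","top"):
    im=get_image(n); cv2.imwrite(f"pics/{n}0.png",im[:,:,::-1]); c=camera_info(n)
    print(n,np.round(c["intrinsics"],1).tolist(),np.round(c["R"],4).tolist(),np.round(c["t"],1).tolist())
print(monitor.read_state())
E
```

```text
pics
scene [[506.4, 0.0, 324.7], [0.0, 506.4, 238.0], [0.0, 0.0, 1.0]] [[0.6078, 0.7941, -0.0044], [0.6657, -0.5126, -0.5422], [-0.4328, 0.3266, -0.8402]] [-386.1, -235.7, 1753.1]
top [[592.2, 0.0, 332.2], [0.0, 592.2, 238.7], [0.0, 0.0, 1.0]] [[-0.0142, -0.9999, 0.0093], [-0.9856, 0.0124, -0.1689], [0.1687, -0.0116, -0.9856]] [99.6, 516.4, 1937.0]
{'clock': 0.1, 'joints': array([ 1.39457007e+00,  3.85420580e-01,  6.76312723e-03, -4.24488404e-04,
       -1.19401634e+00, -2.58607689e-01]), 'joint_vel': array([-0.00012681, -0.00064334,  0.00382627,  0.00334997,  0.00093362,
        0.00154467]), 'joint_efforts': array([-4.67832106e-04, -3.93321526e+01,  1.88926792e+01,  4.19800535e+00,
       -2.62944603e-03,  4.65988506e-06]), 'position': array([263.04910124, 566.36508162, 230.3684575 ]), 'ee_rot': array([ 9.76440549e-01, -2.15784460e-01, -1.58459280e-04,  9.46060544e-04]), 'contact_force': array([ 0.5000438 , -0.47414875,  0.30928147]), 'wrist_torque': array([-0.05687227, -0.01618413,  0.01110584]), 'grasp_force': 0.0, 'gripper_width': 85.51814319286599}
```

View pics/top0.png

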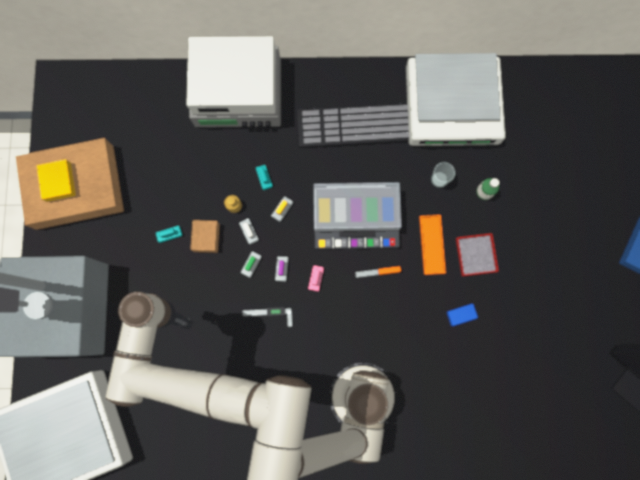

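View pics/scene0.png

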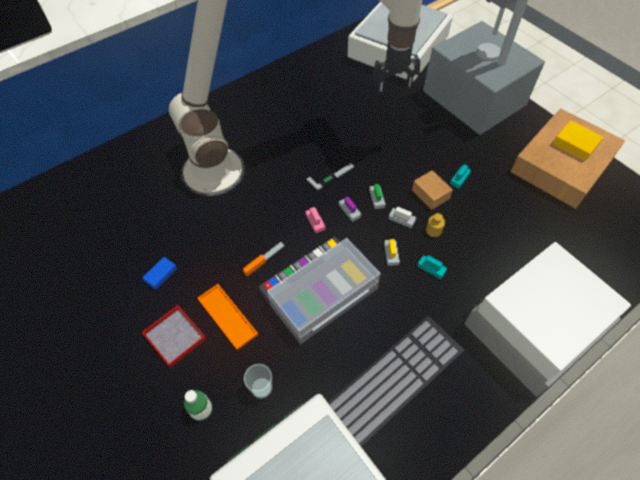

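Top view: the case is at about (357,210), blade (378,272), holder (432,244) and send tray (477,255). Yellow (282,208), white (249,231), green (251,264) and purple (281,268) blocks are out, and there is no blue block on the bench. Next I'll measure and check the red tag.

```bash
cat > h.py <<'E'
from bench import monitor,get_image,camera_info
import cv2,numpy as np
from scipy.spatial.transform import Rotation as Ro
def ray(c,uv,z):
    K,R,t=[np.array(c[k]) for k in("intrinsics","R","t")]
    d=R.T@np.linalg.inv(K)@np.array([uv[0],uv[1],1.]); o=-R.T@t
    return o+d*(z-o[2])/d[2]
def proj(c,X):
    K,R,t=[np.array(c[k]) for k in("intrinsics","R","t")]
    p=K@(R@np.array(X,float)+t); return p[:2]/p[2]
HSV={"yellow":((22,120,90),(34,255,255)),"green":((50,90,40),(80,255,255)),"purple":((135,80,40),(158,255,255)),
 "orange":((8,150,120),(19,255,255)),"red":((172,140,60),(180,255,255)),"red0":((0,140,60),(5,255,255)),"blue":((105,120,60),(125,255,255)),"white":((0,0,150),(180,45,255)),"pink":((160,60,120),(174,200,255))}
def blobs(im,col,amin=15):
    h=cv2.cvtColor(im,cv2.COLOR_RGB2HSV); m=cv2.inRange(h,*HSV[col])
    out=[]
    for c in cv2.findContours(m,cv2.RETR_EXTERNAL,cv2.CHAIN_APPROX_NONE)[0]:
        if len(c)>4 and cv2.contourArea(c)>=amin: out.append((cv2.contourArea(c),cv2.minAreaRect(c),c))
    return sorted(out,key=lambda b:-b[0])
def wpoly(c,cont,z): return np.array([ray(c,p[0],z)[:2] for p in cont],np.float32)
def report(im,c,col,z,amin=15):
    for a,r,cn in blobs(im,col,amin):
        w=cv2.minAreaRect(wpoly(c,cn,z)); b=cv2.boxPoints(w)
        e=b[1]-b[0]; f=b[2]-b[1]; L=e if np.hypot(*e)>np.hypot(*f) else f
        print(col,"px",np.round(r[0]),"xy",np.round(w[0],1),"size",np.round(sorted(w[1]),1),"longdir deg",round(np.degrees(np.arctan2(L[1],L[0]))%180,1))
E
python3 - <<'E'
from h import *
im=cv2.imread("pics/top0.png")[:,:,::-1].copy(); c=camera_info("top")
for col,z in (("yellow",48),("green",48),("purple",48),("white",48),("orange",12),("red",20),("red0",20),("blue",36)):
    sub=im.copy(); sub[:,:150]=0; sub[:150]=0; sub[320:]=0
    report(sub,c,col,z,6)
cv2.imwrite("pics/c1.png",cv2.resize(im[170:290,225:415][:,:,::-1],None,fx=4,fy=4,interpolation=cv2.INTER_CUBIC))
E
```

```text
yellow px [281. 207.] xy [627.2 261.8] size [17.9 47.2] longdir deg 146.7
yellow px [321. 243.] xy [502.7 130.3] size [20. 27.] longdir deg 179.3
yellow px [230. 200.] xy [651.7 436.8] size [16.8 17.4] longdir deg 0.8
green px [489. 187.] xy [ 687.3 -442. ] size [43.8 55.8] longdir deg 38.9
green px [250. 263.] xy [437.7 365.5] size [16.4 45.7] longdir deg 154.0
green px [370. 242.] xy [502.4 -31.4] size [16.7 23.8] longdir deg 178.6
green px [276. 311.] xy [279.7 281.3] size [ 6.5 22.8] longdir deg 89.2
purple px [281. 268.] xy [422.4 263.4] size [13.2 43.3] longdir deg 180.0
purple px [354. 243.] xy [501.4  22. ] size [16.7 27.1] longdir deg 178.9
white px [356. 206.] xy [629.3   9.8] size [154.9 286.6] longdir deg 90.2
white px [477. 254.] xy [ 458.2 -387. ] size [101.5 114.1] longdir deg 6.0
white px [248. 231.] xy [547.5 373.6] size [33.4 78.3] longdir deg 25.1
white px [440. 179.] xy [ 718.2 -274.8] size [42.1 44.4] longdir deg 89.3
white px [281. 268.] xy [419.4 263.6] size [33.6 78.4] longdir deg 174.3
white px [255. 312.] xy [277.3 348.1] size [13.  71.8] longdir deg 89.2
wh
[... 762 characters left out ...]
size [ 6.7 23.7] longdir deg 178.7
white px [381. 241.] xy [507.  -69.9] size [ 6.7 27.1] longdir deg 178.4
white px [327. 243.] xy [502.5 110.3] size [ 6.7 13.5] longdir deg 179.3
orange px [432. 244.] xy [ 500.6 -246.9] size [ 77.7 206.6] longdir deg 2.3
orange px [389. 270.] xy [414.1 -98.9] size [24.3 73.6] longdir deg 96.4
red0 px [477. 254.] xy [ 463.  -394.8] size [128.5 135.9] longdir deg 6.0
red0 px [392. 242.] xy [ 509.4 -111.5] size [10.2 24.1] longdir deg 178.2
blue px [629. 245.] xy [ 488.5 -906.7] size [ 67.1 191.7] longdir deg 174.2
blue px [462. 311.] xy [ 271.9 -331. ] size [ 52.4 105.3] longdir deg 89.2
blue px [386. 242.] xy [505.4 -86.1] size [16.8 27.4] longdir deg 178.4
```

View pics/c1.png

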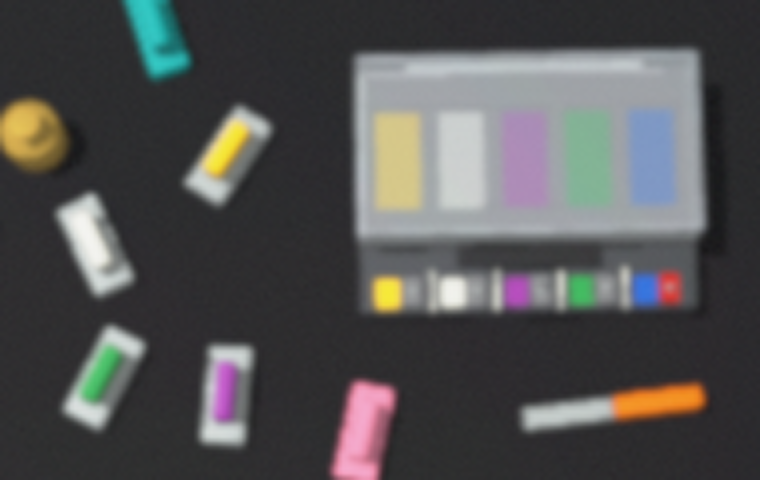

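```bash
cat >> h.py <<'E'
def down(yaw_deg): # tool x at world yaw, z down
    a=np.radians(yaw_deg); x=np.array([np.cos(a),np.sin(a),0]); z=np.array([0,0,-1.]); return np.c_[x,np.cross(z,x),z]
def state():
    s=monitor.read_state(); R=Ro.from_quat(s["ee_rot"]).as_matrix(); return np.array(s["position"]),R,s
def show():
    p,R,s=state(); print("t",round(s["clock"],2),"pos",np.round(p,1),"yaw",round(np.degrees(np.arctan2(R[1,0],R[0,0])),1),"F",np.round(s["contact_force"],1),"w",round(s["gripper_width"],1),"g",round(s["grasp_force"],1),"j",np.round(s["joints"],2))
def rows(ways,w,step=45,turn=7.5,start=None,n=None,dec=0):
    """print rows through [(pos,R),...] in tool axes, carrying rounding over"""
    p,R=(state()[:2] if start is None else start); out=[]
    for P,T in ways:
        P=np.array(P,float); p0=p.copy(); dR=Ro.from_matrix(R.T@T).as_rotvec()
        k=n or max(1,int(np.ceil(max(np.linalg.norm(P-p0)/step,np.degrees(np.linalg.norm(dR))/turn))))
        for i in range(k):
            r=np.round(Ro.from_matrix(R.T@T).as_rotvec()/(k-i),3); d=np.round(R.T@(P-p)/(k-i),dec)+0.
            out.append([d.tolist(),(r+0.).tolist(),w]); p=p+R@d; R=R@Ro.from_rotvec(r).as_matrix()
    print(len(out),"rows; end",np.round(p,1))
    for i in range(0,len(out),8): print(str(out[i:i+8]).replace(" ",""))
    return p,R
E
python3 - <<'E'
from h import *
show(); c=camera_info("wrist"); p,R,_=state()
Rc=np.array(c["R"]); o=-Rc.T@np.array(c["t"]); print("cam in tool",R.T@(o-p),"\nview dir tool",(R.T@Rc.T).round(3).tolist(),c["intrinsics"])
rows([([420,-60,330],down(-83))],85)
E
```

```text
t 0.1 pos [263.  566.4 230.4] yaw -24.9 F [ 0.5 -0.5  0.3] w 85.5 g 0.0 j [ 1.39  0.39  0.01 -0.   -1.19 -0.26]
cam in tool [  81.26996956    0.45872534 -142.34999475] 
view dir tool [[0.0, -0.951, -0.309], [1.0, 0.001, -0.001], [0.001, -0.309, 0.951]] [[335.39158387   0.         317.91054138]
 [  0.         335.39158387 235.90872157]
 [  0.           0.           1.        ]]
15 rows; end [420.  -60.  330.3]
[[[27.0,33.0,-7.0],[0.0,0.0,0.068],85],[[29.0,32.0,-7.0],[0.0,0.0,0.068],85],[[31.0,29.0,-7.0],[0.0,0.0,0.068],85],[[33.0,27.0,-6.0],[0.0,0.0,0.067],85],[[35.0,25.0,-7.0],[0.0,0.0,0.068],85],[[37.0,23.0,-6.0],[0.0,0.0,0.067],85],[[38.0,20.0,-7.0],[0.0,0.0,0.068],85],[[40.0,17.0,-6.0],[0.0,0.0,0.067],85]]
[[[41.0,15.0,-7.0],[0.0,0.0,0.068],85],[[41.0,12.0,-6.0],[0.0,0.0,0.067],85],[[42.0,9.0,-7.0],[0.0,0.0,0.068],85],[[43.0,6.0,-6.0],[0.0,0.0,0.067],85],[[43.0,4.0,-7.0],[0.0,-0.001,0.068],85],[[43.0,0.0,-6.0],[0.001,0.0,0.067],85],[[43.0,-2.0,-7.0],[0.0,-0.001,0.068],85]]
```

Emit:
send_rows --series '[[[27, 33, -7], [0, 0, 0.068], 85], [[29, 32, -7], [0, 0, 0.068], 85], [[31, 29, -7], [0, 0, 0.068], 85], [[33, 27, -6], [0, 0, 0.067], 85], [[35, 25, -7], [0, 0, 0.068], 85], [[37, 23, -6], [0, 0, 0.067], 85], [[38, 20, -7], [0, 0, 0.068], 85], [[40, 17, -6], [0, 0, 0.067], 85]]'

```text
clock: 0.9
position: [346.9, 231.4, 284.4]
ee_rot: [0.883, -0.47, -0.0, 0.0]
contact_force: [1.1, 0.4, -0.1]
gripper_width: 85.1
grasp_force: 0.0
```

Emit:
send_rows --series '[[[41, 15, -7], [0, 0, 0.068], 85], [[41, 12, -6], [0, 0, 0.067], 85], [[42, 9, -7], [0, 0, 0.068], 85], [[43, 6, -6], [0, 0, 0.067], 85], [[43, 4, -7], [0, 0, 0.068], 85], [[43, 0, -6], [0, 0, 0.067], 85], [[43, -2, -7], [0, 0, 0.068], 85], [[0, 0, 0], [0, 0, 0], 85]]'

```text
clock: 1.7
position: [420.8, -63.5, 330.6]
ee_rot: [0.746, -0.666, 0.0, 0.0]
contact_force: [-0.6, 0.0, -1.0]
gripper_width: 85.1
grasp_force: 0.0
```

Run:
```python
from h import *
show(); c=camera_info("wrist"); im=get_image("wrist"); cv2.imwrite("pics/w1.png",im[:,:,::-1]); np.save("w1.npy",np.array([c["R"][i].tolist()+[c["t"][i]] for i in range(3)]))
for col,z in (("orange",20),("red0",36),("blue",36),("purple",36),("yellow",36),("green",36)): report(im,c,col,z,80)
show()
```

```text
t 1.7 pos [420.8 -63.5 330.6] yaw -83.5 F [-0.6  0.  -1. ] w 85.1 g 0.0 j [ 0.24 -0.03 -0.26  0.   -1.34 -0.12]
orange px [268.  29.] xy [ 502.2 -245.5] size [ 71.7 199. ] longdir deg 2.6
orange px [327. 162.] xy [414.9 -99.2] size [20.8 74.3] longdir deg 96.6
orange px [191.  25.] xy [ 593.9 -239. ] size [ 5.1 52.8] longdir deg 92.3
red0 px [254. 148.] xy [ 508.6 -108.9] size [15.6 24.4] longdir deg 0.3
blue px [484.  10.] xy [ 261.7 -288.6] size [19.4 58.8] longdir deg 6.5
blue px [254. 165.] xy [507.7 -88.2] size [20.3 24.5] longdir deg 0.3
purple px [293. 392.] xy [425.4 265.3] size [41.  55.8] longdir deg 174.7
purple px [250. 244.] xy [507.6  19.8] size [21.5 24.9] longdir deg 2.5
yellow px [258.  30.] xy [ 512.6 -239.8] size [ 59.4 160. ] longdir deg 2.2
yellow px [326. 164.] xy [415.5 -98.4] size [11.8 66.9] longdir deg 96.7
yellow px [246. 312.] xy [507.1 128.4] size [21.7 25.2] longdir deg 2.3
yellow px [146. 476.] xy [670.3 479.8] size [17.1 26.3] longdir deg 6.6
green px [252. 206.] xy [507.7 -34.1] size [21.3 24.1] longdir deg 2.6
green px [376. 398.] xy [290.9 261.5] size [14.3 30.7] longdir deg 91.7
t 1.75 pos [420.3 -61.8 330. ] yaw -83.3 F [ 0.3 -0.   0.6] w 84.8 g 0.0 j [ 0.24 -0.03 -0.26 -0.   -1.34 -0.12]
```

View pics/w1.png

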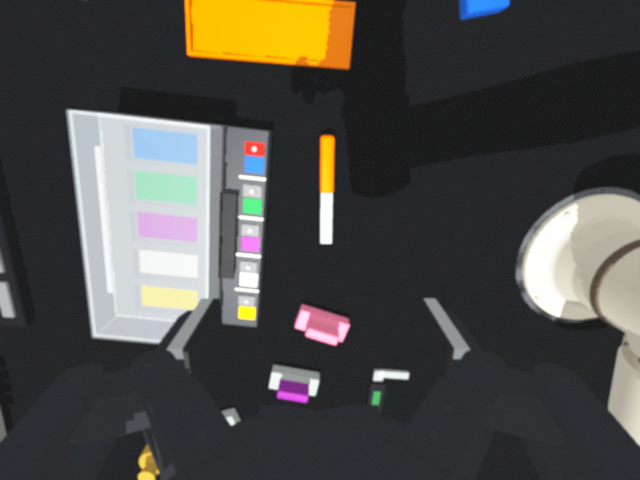

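Run:
```python
from h import *
show(); s=rows([([413,-84,40],down(-83.4))],50); rows([([413,-84,6],down(-83.4))],50,step=15,start=s)
```

```text
t 1.75 pos [420.3 -61.8 330. ] yaw -83.3 F [ 0.3 -0.   0.6] w 84.8 g 0.0 j [ 0.24 -0.03 -0.26 -0.   -1.34 -0.12]
7 rows; end [412.6 -83.8  40. ]
[[[3.0,1.0,41.0],[0.0,0.0,0.0],50],[[3.0,1.0,42.0],[0.0,0.0,0.0],50],[[3.0,2.0,41.0],[0.0,0.0,0.0],50],[[3.0,1.0,42.0],[0.0,0.0,0.0],50],[[3.0,2.0,41.0],[0.0,0.0,0.0],50],[[3.0,1.0,42.0],[0.0,0.0,0.001],50],[[3.0,2.0,41.0],[0.001,0.0,0.0],50]]
3 rows; end [412.6 -83.8   6. ]
[[[0.0,0.0,11.0],[0.0,0.0,0.0],50],[[0.0,0.0,12.0],[0.0,0.0,0.0],50],[[0.0,0.0,11.0],[0.0,0.0,0.0],50]]
```

Emit:
send_rows --series '[[[3, 1, 41], [0, 0, 0], 50], [[3, 1, 42], [0, 0, 0], 50], [[3, 2, 41], [0, 0, 0], 50], [[3, 1, 42], [0, 0, 0], 50], [[3, 2, 41], [0, 0, 0], 50], [[3, 1, 42], [0, 0, 0], 50], [[3, 2, 41], [0, 0, 0], 50], [[0, 0, 0], [0, 0, 0], 50]]'

```text
clock: 2.55
position: [408.2, -81.6, 36.1]
ee_rot: [0.749, -0.663, -0.004, 0.005]
contact_force: [0.0, 0.3, 0.5]
gripper_width: 49.7
grasp_force: 0.0
```

Emit:
send_rows --series '[[[0, 0, 11], [0, 0, 0], 50], [[0, 0, 12], [0, 0, 0], 50], [[0, 0, 11], [0, 0, 0], 50], [[0, 0, 0], [0, 0, 0], 15], [[0, 0, 0], [0, 0, 0], 8], [[0, 0, 0], [0, 0, 0], 8], [[0, 0, 0], [0, 0, 0], 8], [[0, 0, 0], [0, 0, 0], 8]]'

```text
clock: 3.35
position: [414.0, -81.2, 7.9]
ee_rot: [0.749, -0.662, 0.001, -0.001]
contact_force: [-1.2, 2.3, 5.6]
gripper_width: 17.0
grasp_force: 59.5
```

```bash
python3 -c "
from h import *
show()"
```

```text
t 3.35 pos [414.  -81.2   7.9] yaw -83.0 F [-1.2  2.3  5.6] w 17.0 g 59.5 j [ 0.19  0.38 -0.75  0.   -0.44 -0.07]
```

Run:
```python
from h import *
p,R,_=state(); s=rows([([414,-82,100],R)],8,step=32,dec=0); rows([([421,10,60],down(-179.75))],8,start=s)
```

```text
3 rows; end [413.8 -82.2  99.9]
[[[0.0,0.0,-31.0],[0.0,0.0,0.0],8],[[0.0,0.0,-31.0],[0.0,0.0,0.0],8],[[1.0,0.0,-30.0],[0.0,0.0,0.0],8]]
13 rows; end [421.4  10.3  60. ]
[[[-7.0,-1.0,3.0],[0.0,0.0,0.13],8],[[-7.0,-1.0,3.0],[0.0,0.0,0.13],8],[[-7.0,0.0,3.0],[0.0,0.0,0.13],8],[[-7.0,1.0,3.0],[0.0,0.0,0.13],8],[[-7.0,2.0,3.0],[0.0,0.0,0.13],8],[[-6.0,3.0,3.0],[0.0,0.0,0.13],8],[[-6.0,4.0,3.0],[0.0,0.0,0.13],8],[[-5.0,5.0,3.0],[0.0,0.0,0.13],8]]
[[[-5.0,5.0,3.0],[0.0,0.001,0.13],8],[[-4.0,6.0,3.0],[0.0,0.0,0.13],8],[[-3.0,7.0,3.0],[0.0,0.001,0.13],8],[[-2.0,7.0,3.0],[0.0,0.0,0.13],8],[[-2.0,7.0,4.0],[0.0,0.001,0.129],8]]
```

Emit:
send_rows --series '[[[0, 0, -31], [0, 0, 0], 8], [[0, 0, -31], [0, 0, 0], 8], [[1, 0, -30], [0, 0, 0], 8], [[-7, -1, 3], [0, 0, 0.13], 8], [[-7, -1, 3], [0, 0, 0.13], 8], [[-7, 0, 3], [0, 0, 0.13], 8], [[-7, 1, 3], [0, 0, 0.13], 8], [[-7, 2, 3], [0, 0, 0.13], 8]]'

```text
clock: 4.15
position: [417.1, -47.0, 84.2]
ee_rot: [-0.496, 0.868, -0.0, 0.001]
contact_force: [0.0, -0.4, -0.9]
gripper_width: 16.7
grasp_force: 58.7
```

Emit:
send_rows --series '[[[-6, 3, 3], [0, 0, 0.13], 8], [[-6, 4, 3], [0, 0, 0.13], 8], [[-5, 5, 3], [0, 0, 0.13], 8], [[-5, 5, 3], [0, 0, 0.13], 8], [[-4, 6, 3], [0, 0, 0.13], 8], [[-3, 7, 3], [0, 0, 0.13], 8], [[-2, 7, 3], [0, 0, 0.13], 8], [[-2, 7, 4], [0, 0, 0.129], 8]]'

```text
clock: 4.95
position: [420.8, 10.3, 59.1]
ee_rot: [0.001, 1.0, 0.0, 0.001]
contact_force: [0.2, 0.4, -0.9]
gripper_width: 16.6
grasp_force: 58.7
```

Emit:
send_rows --series '[[[0, 0, 0], [0, 0, 0], 8], [[0, 0, 0], [0, 0, 0], 8]]'

```text
clock: 5.15
position: [420.6, 9.9, 58.9]
ee_rot: [-0.003, 1.0, 0.0, 0.0]
contact_force: [-0.0, -0.6, -1.5]
gripper_width: 16.6
grasp_force: 58.7
```

Run:
```python
from h import *
show(); c=camera_info("wrist"); im=get_image("wrist"); cv2.imwrite("pics/w2.png",im[:,:,::-1])
for col,z in (("orange",70),("blue",36),("purple",36),("yellow",36),("green",36)): report(im,c,col,z,40)
p,R,_=state(); print("pred tip px",proj(c,p+R@[-94,0,-4]),"junction",proj(c,p+R@[-19,0,-4]))
```

```text
t 5.15 pos [420.6   9.9  58.9] yaw -179.6 F [-0.  -0.6 -1.5] w 16.6 g 58.7 j [ 0.41  0.27 -0.7  -0.   -0.6  -1.98]
orange px [318. 275.] xy [406.9   8.8] size [19.6 81.1] longdir deg 0.3
orange px [ 20. 409.] xy [ 483.1 -139.5] size [19.8 89.2] longdir deg 164.0
orange px [338. 326.] xy [429.   17.7] size [ 1.4 36.9] longdir deg 1.4
purple px [341. 399.] xy [502.7  23.9] size [ 8.5 15.6] longdir deg 178.8
yellow px [319. 282.] xy [427.2   9.2] size [22.3 97.5] longdir deg 0.0
yellow px [ 19. 408.] xy [ 516.9 -177.6] size [23.7 90.4] longdir deg 164.0
yellow px [520. 395.] xy [497.1 134.6] size [ 6.1 11.6] longdir deg 54.7
pred tip px [319.58264883 454.21542558] junction [319.99417106 337.55599271]
```

View pics/w2.png

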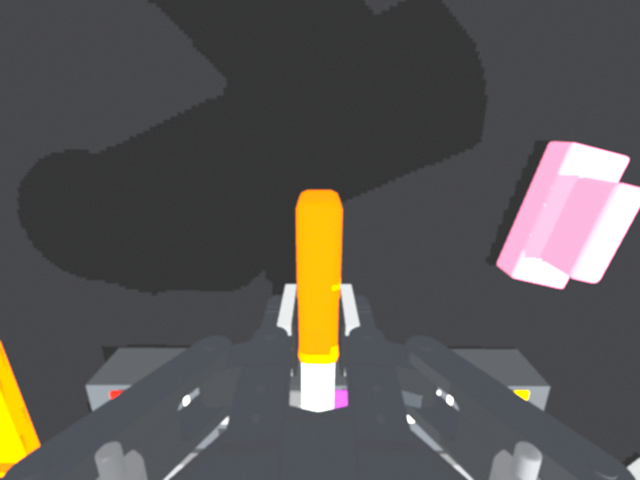

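Run:
```python
from h import *
c=camera_info("wrist"); p,R,_=state()
for v in (190,196,343,352,360): print(v,ray(c,(320,v),p[2]+20).round(1),ray(c,(320,v),p[2]+4).round(1))
print("tail pred",p+R@[56,0,-20],"junc top",p+R@[-19,0,-20])
```

```text
190 [365.2   9.   78.8] [368.1   9.1  62.8]
196 [367.4   9.   78.8] [370.6   9.2  62.8]
343 [431.2   9.6  78.8] [442.7   9.8  62.8]
352 [435.7   9.6  78.8] [447.9   9.8  62.8]
360 [439.9   9.6  78.8] [452.6   9.8  62.8]
tail pred [364.63686722   9.42334377  78.80603315] junc top [439.63541382   9.88656697  78.86461208]
```

Emit:
send_rows --series '[[[0, 0, 8], [0, 0, 0], 8], [[0, 0, 8], [0, 0, 0], 8], [[0, 0, 7], [0, 0, 0], 8], [[0, 0, 0], [0, 0, 0], 8], [[0, 0, 0], [0, 0, 0], 8]]'

```text
clock: 5.7
position: [420.4, 9.6, 34.9]
ee_rot: [-0.002, 1.0, -0.0, -0.001]
contact_force: [0.7, -0.8, -0.4]
gripper_width: 17.0
grasp_force: 58.8
```

Emit:
send_rows --series '[[[0, 0, -1], [0, 0, 0], 8], [[-6, 0, 0], [0, 0, 0], 8], [[-6, 0, 0], [0, 0, 0], 8], [[-6, 0, 0], [0, 0, 0], 8], [[-5, 0, 0], [0, 0, 0], 8], [[0, 0, 0], [0, 0, 0], 8], [[0, 0, 0], [0, 0, 0], 8]]'

```text
clock: 6.4
position: [443.5, 9.8, 36.2]
ee_rot: [-0.002, 1.0, -0.0, -0.0]
contact_force: [0.6, -0.8, -1.0]
gripper_width: 17.0
grasp_force: 58.8
```

Run:
```python
from h import *
show(); p,R,_=state()
hx,r=697.,158.   # tip arc about hinge
th0=np.arcsin(1/ r)
W=[]
for th in np.radians(np.arange(4,96,4.)):
    tip=np.array([hx-r*np.cos(th),p[1],44+r*np.sin(th)-1.5*np.cos(th)]); W.append((tip+[-94,0,-4],R))
W=[(w[0],R) for w in W]; W.append((W[-1][0]+[6,0,0],R))
rows(W,8,n=1)
```

```text
t 6.4 pos [443.5   9.8  36.2] yaw -179.8 F [ 0.6 -0.8 -1. ] w 17.0 g 58.8 j [ 0.39  0.35 -0.67 -0.   -0.56 -1.96]
24 rows; end [614.5   9.4 198.1]
[[[-2.0,0.0,-13.0],[0.0,0.0,0.0],8],[[-1.0,0.0,-11.0],[0.0,0.0,0.0],8],[[-2.0,0.0,-11.0],[0.0,0.0,0.0],8],[[-3.0,0.0,-11.0],[0.0,0.0,0.0],8],[[-3.0,0.0,-10.0],[0.0,0.0,0.0],8],[[-4.0,0.0,-11.0],[0.0,0.0,0.0],8],[[-5.0,0.0,-10.0],[0.0,0.0,0.0],8],[[-5.0,0.0,-9.0],[0.0,0.0,0.0],8]]
[[[-7.0,0.0,-10.0],[0.0,0.0,0.0],8],[[-6.0,0.0,-8.0],[0.0,0.0,0.0],8],[[-8.0,0.0,-9.0],[0.0,0.0,0.0],8],[[-8.0,0.0,-7.0],[0.0,0.0,0.0],8],[[-8.0,0.0,-7.0],[0.0,0.0,0.0],8],[[-9.0,0.0,-7.0],[0.0,0.0,0.0],8],[[-9.0,0.0,-6.0],[0.0,0.0,0.0],8],[[-10.0,0.0,-5.0],[0.0,0.0,0.0],8]]
[[[-10.0,0.0,-5.0],[0.0,0.0,0.0],8],[[-11.0,0.0,-4.0],[0.0,0.0,0.0],8],[[-10.0,0.0,-3.0],[0.0,0.0,0.0],8],[[-11.0,0.0,-2.0],[0.0,0.0,0.0],8],[[-11.0,0.0,-2.0],[0.0,0.0,0.0],8],[[-11.0,-1.0,-1.0],[0.0,0.0,0.0],8],[[-11.0,0.0,0.0],[0.0,0.0,0.0],8],[[-6.0,0.0,0.0],[0.0,0.0,0.0],8]]
```

Emit:
send_rows --series '[[[-1, 0, -6], [0, 0, 0], 8], [[-1, 0, -7], [0, 0, 0], 8], [[-1, 0, -11], [0, 0, 0], 8], [[-2, 0, -11], [0, 0, 0], 8], [[-3, 0, -11], [0, 0, 0], 8], [[-3, 0, -10], [0, 0, 0], 8], [[-4, 0, -11], [0, 0, 0], 8], [[0, 0, 0], [0, 0, 0], 8]]'

```text
clock: 7.2
position: [459.6, 10.2, 105.0]
ee_rot: [-0.002, 1.0, 0.0, 0.002]
contact_force: [0.5, -0.7, -1.4]
gripper_width: 16.5
grasp_force: 58.8
```

Run:
```python
from h import *
show(); im=get_image("scene"); cv2.imwrite("pics/s2.png",cv2.resize(im[150:400,180:460][:,:,::-1],None,fx=2.4,fy=2.4,interpolation=cv2.INTER_CUBIC))
```

```text
t 7.2 pos [459.6  10.2 105. ] yaw -179.8 F [ 0.5 -0.7 -1.4] w 16.5 g 58.8 j [ 0.38  0.25 -0.56  0.   -0.76 -1.94]
```

View pics/s2.png

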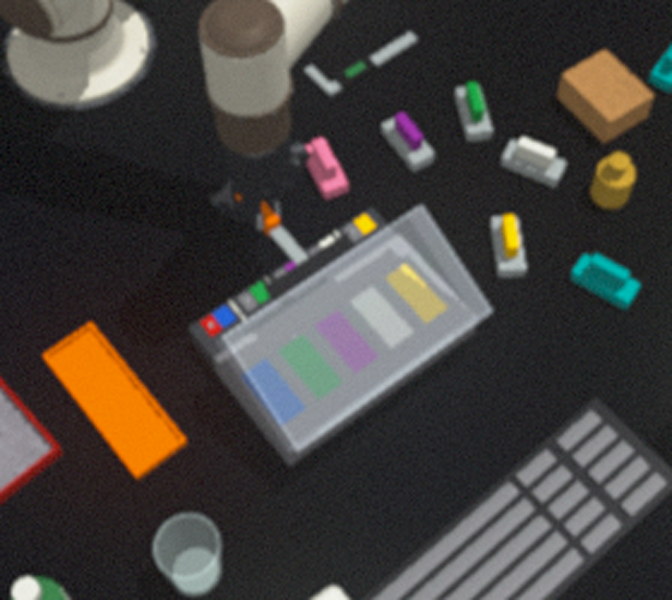

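The cover is rising on the blade, whose tip is near (300,255). I'll continue along the arc.

Emit:
send_rows --series '[[[-5, 0, -10], [0, 0, 0], 8], [[-5, 0, -9], [0, 0, 0], 8], [[-7, 0, -10], [0, 0, 0], 8], [[-6, 0, -8], [0, 0, 0], 8], [[-8, 0, -9], [0, 0, 0], 8], [[-8, 0, -7], [0, 0, 0], 8], [[-8, 0, -7], [0, 0, 0], 8], [[-9, 0, -7], [0, 0, 0], 8]]'

```text
clock: 8.05
position: [515.1, 10.1, 170.7]
ee_rot: [-0.002, 1.0, 0.0, -0.0]
contact_force: [-0.7, -0.2, -2.3]
gripper_width: 16.8
grasp_force: 58.6
```

Emit:
send_rows --series '[[[-9, 0, -6], [0, 0, 0], 8], [[-10, 0, -5], [0, 0, 0], 8], [[-10, 0, -5], [0, 0, 0], 8], [[-11, 0, -4], [0, 0, 0], 8], [[-10, 0, -3], [0, 0, 0], 8], [[-11, 0, -2], [0, 0, 0], 8], [[-11, 0, -2], [0, 0, 0], 8], [[-11, 0, -1], [0, 0, 0], 8]]'

```text
clock: 8.85
position: [598.6, 10.5, 198.5]
ee_rot: [-0.002, 1.0, -0.0, 0.0]
contact_force: [-0.5, -0.5, -1.3]
gripper_width: 16.8
grasp_force: 58.7
```

Emit:
send_rows --series '[[[-11, 0, 0], [0, 0, 0], 8], [[-6, 0, 0], [0, 0, 0], 8], [[0, 0, 0], [0, 0, 0], 8], [[0, 0, 0], [0, 0, 0], 8]]'

```text
clock: 9.25
position: [614.9, 10.6, 198.4]
ee_rot: [-0.002, 1.0, 0.0, 0.0]
contact_force: [0.1, -0.1, -0.9]
gripper_width: 17.0
grasp_force: 58.8
```

Run:
```python
from h import *
show(); im=get_image("scene"); cv2.imwrite("pics/s3.png",cv2.resize(im[150:400,180:460][:,:,::-1],None,fx=2.4,fy=2.4,interpolation=cv2.INTER_CUBIC))
```

```text
t 9.25 pos [614.9  10.6 198.4] yaw -179.8 F [ 0.1 -0.1 -0.9] w 17.0 g 58.8 j [ 0.28  0.39 -0.07  0.   -1.11 -1.85]
```

View pics/s3.png

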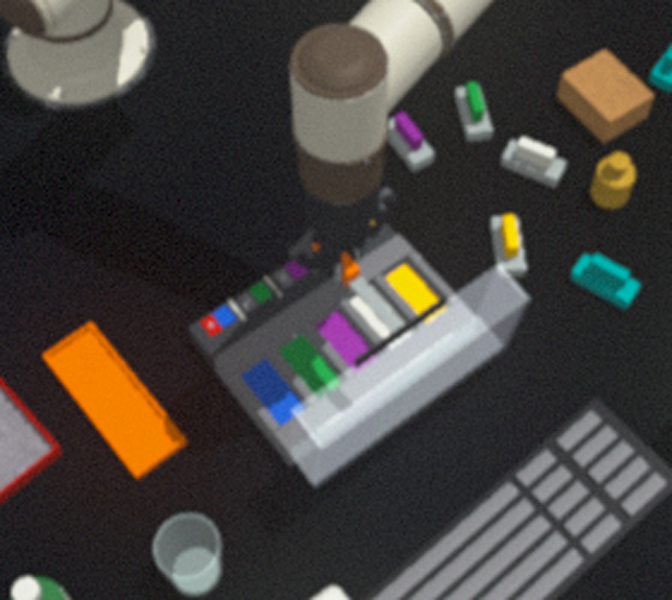

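Run:
```python
from h import *
p,R,_=state(); rows([([535,10,199],R),([484,-246,170],down(-177.6))],8)
```

```text
8 rows; end [ 483.7 -245.8  170.4]
[[[40.0,0.0,0.0],[0.0,0.0,0.0],8],[[40.0,0.0,-1.0],[0.0,0.0,0.0],8],[[9.0,-43.0,5.0],[0.0,0.0,-0.006],8],[[9.0,-43.0,5.0],[0.0,0.0,-0.006],8],[[9.0,-42.0,5.0],[0.0,0.0,-0.006],8],[[9.0,-42.0,5.0],[0.0,0.0,-0.007],8],[[10.0,-43.0,5.0],[0.0,0.0,-0.006],8],[[10.0,-42.0,4.0],[0.0,0.001,-0.007],8]]
```

Emit:
send_rows --series '[[[40, 0, 0], [0, 0, 0], 8], [[40, 0, -1], [0, 0, 0], 8], [[9, -43, 5], [0, 0, -0.006], 8], [[9, -43, 5], [0, 0, -0.006], 8], [[9, -42, 5], [0, 0, -0.006], 8], [[9, -42, 5], [0, 0, -0.007], 8], [[10, -43, 5], [0, 0, -0.006], 8], [[10, -42, 4], [0, 0, -0.007], 8]]'

```text
clock: 10.1
position: [482.8, -247.3, 170.8]
ee_rot: [-0.021, 1.0, -0.0, 0.001]
contact_force: [0.3, -0.6, -0.8]
gripper_width: 16.6
grasp_force: 59.0
```

Emit:
send_rows --series '[[[0, 0, 0], [0, 0, 0], 8], [[0, 0, 0], [0, 0, 0], 8]]'

```text
clock: 10.3
position: [482.9, -246.7, 170.5]
ee_rot: [-0.02, 1.0, -0.0, 0.0]
contact_force: [-0.4, -0.7, -1.0]
gripper_width: 16.6
grasp_force: 59.0
```

Run:
```python
from h import *
show(); c=camera_info("wrist"); im=get_image("wrist"); cv2.imwrite("pics/w3.png",im[:,:,::-1])
for col,z in (("orange",12),("yellow",12)): report(im,c,col,z,300)
c=camera_info("top"); im=get_image("top"); im[:200]=0
report(im,c,"orange",12,100)
```

```text
t 10.3 pos [ 482.9 -246.7  170.5] yaw -177.7 F [-0.4 -0.7 -1. ] w 16.6 g 59.0 j [-0.17  0.3  -0.29 -0.   -0.99 -1.36]
orange px [316. 243.] xy [ 525. -248.] size [ 73.1 245. ] longdir deg 2.3
yellow px [320. 220.] xy [ 488.6 -245.6] size [35.6 39. ] longdir deg 91.3
yellow px [289. 272.] xy [ 542.7 -274.1] size [16.3 43.8] longdir deg 2.3
orange px [434. 252.] xy [ 471.9 -252. ] size [ 80.5 143.2] longdir deg 1.9
```

View pics/w3.png

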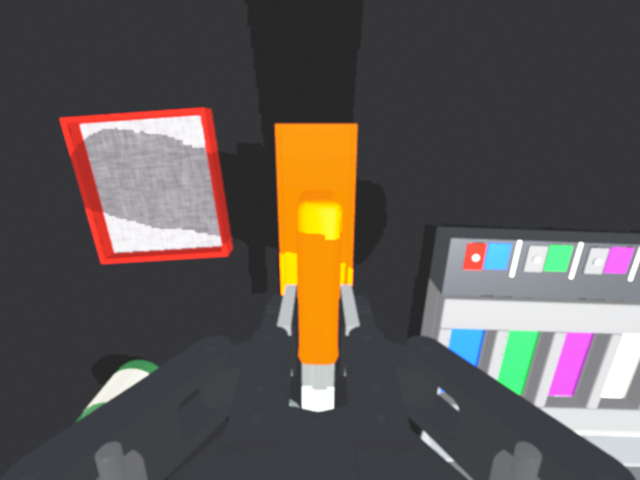

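The holder's near edge is at row 124, columns 276–357. The send tray is at left and the open slots at right.

Run:
```python
from h import *
c=camera_info("wrist"); 
a,b=ray(c,(275.5,124),12),ray(c,(357.5,124),12); print(a,b,(a+b)/2, (a+b)/2+100*np.array([np.cos(.04),np.sin(.04),0]))
for uv in ((497.5,256),(557.5,258),(618,260),(475,256)): print(ray(c,uv,36).round(1))
p,R,_=state()
h=(a+b)/2+100*np.array([np.cos(.04),np.sin(.04),0]); d=np.array([np.cos(.04),np.sin(.04),0])
t=h-19*d; s=rows([([t[0],t[1],45],down(-177.7))],8); rows([([t[0],t[1],11.5],down(-177.7))],8,step=10,start=s)
```

```text
[ 405.69676713 -285.87424274   12.        ] [ 402.71154953 -216.1153397    12.        ] [ 404.20415833 -250.99479122   12.        ] [ 504.12416899 -246.9958578    12.        ]
[508.4 -85.9  36. ]
[508.1 -32.3  36. ]
[507.7  22.1  36. ]
[ 509.3 -105.9   36. ]
3 rows; end [ 484.9 -248.3   44.7]
[[[0.0,-1.0,42.0],[0.0,0.0,0.001],8],[[-1.0,-1.0,42.0],[0.0,0.0,0.001],8],[[0.0,-1.0,42.0],[0.0,0.001,0.0],8]]
4 rows; end [ 484.9 -248.3   11.7]
[[[0.0,0.0,8.0],[0.0,0.0,0.0],8],[[0.0,0.0,8.0],[0.0,0.0,0.0],8],[[0.0,0.0,9.0],[0.0,0.0,0.0],8],[[0.0,0.0,8.0],[0.0,0.0,0.0],8]]
```

Emit:
send_rows --series '[[[0, -1, 42], [0, 0, 0], 8], [[-1, -1, 42], [0, 0, 0], 8], [[0, -1, 42], [0, 0, 0], 8], [[0, 0, 8], [0, 0, 0], 8], [[0, 0, 8], [0, 0, 0], 8], [[0, 0, 9], [0, 0, 0], 8], [[0, 0, 7], [0, 0, 0], 8], [[0, 0, 0], [0, 0, 0], 8]]'

```text
clock: 11.2
position: [484.7, -248.6, 12.5]
ee_rot: [-0.021, 1.0, -0.0, 0.0]
contact_force: [0.3, -0.3, -0.8]
gripper_width: 17.0
grasp_force: 59.0
```

```bash
python3 -c "
from h import *
show()"
```

```text
t 11.2 pos [ 484.7 -248.6   12.5] yaw -177.6 F [ 0.3 -0.3 -0.8] w 17.0 g 59.0 j [-0.18  0.51 -0.44 -0.   -0.62 -1.35]
```

Emit:
send_rows --series '[[[0, 0, 0.6], [0, 0, 0], 8], [[0, 0, 0], [0, 0, 0], 26], [[0, 0, 0], [0, 0, 0], 26], [[0, 0, 0], [0, 0, 0], 26], [[0, 0, -10], [0, 0, 0], 26], [[0, 0, -30], [0, 0, 0], 26], [[0, 0, -45], [0, 0, 0], 26], [[0, 0, -45], [0, 0, 0], 26]]'

```text
clock: 12.0
position: [484.1, -248.7, 143.6]
ee_rot: [-0.021, 1.0, -0.0, -0.0]
contact_force: [0.8, -0.8, -0.3]
gripper_width: 25.8
grasp_force: 0.0
```

Run:
```python
from h import *
show(); p,R,_=state(); rows([([460,30,270],down(-89)),([440,320,380],down(0))],85,turn=8.2,step=48)
```

```text
t 12.0 pos [ 484.1 -248.7  143.6] yaw -177.6 F [ 0.8 -0.8 -0.3] w 25.8 g 0.0 j [-0.18  0.33 -0.31  0.   -0.93 -1.35]
22 rows; end [440.2 320.1 379.6]
[[[1.0,25.0,-11.0],[0.0,0.0,-0.141],85],[[-2.0,25.0,-12.0],[0.0,0.0,-0.141],85],[[-6.0,25.0,-11.0],[0.0,0.0,-0.14],85],[[-9.0,24.0,-12.0],[0.0,0.0,-0.141],85],[[-13.0,22.0,-11.0],[0.0,0.0,-0.14],85],[[-16.0,20.0,-12.0],[0.0,0.0,-0.141],85],[[-18.0,18.0,-11.0],[0.0,0.0,-0.14],85],[[-21.0,15.0,-12.0],[0.0,0.0,-0.141],85]]
[[[-22.0,12.0,-11.0],[0.0,0.0,-0.14],85],[[-24.0,9.0,-12.0],[0.0,0.0,-0.141],85],[[-25.0,5.0,-11.0],[0.001,0.0,-0.14],85],[[-26.0,1.0,-10.0],[0.0,0.0,-0.141],85],[[-26.0,-2.0,-10.0],[0.0,0.0,-0.141],85],[[-26.0,-6.0,-10.0],[0.0,0.0,-0.141],85],[[-25.0,-10.0,-10.0],[0.0,0.0,-0.141],85],[[-23.0,-13.0,-10.0],[0.0,0.0,-0.141],85]]
[[[-21.0,-16.0,-10.0],[0.0,0.0,-0.141],85],[[-18.0,-19.0,-10.0],[0.0,0.0,-0.142],85],[[-16.0,-21.0,-10.0],[0.0,0.0,-0.141],85],[[-13.0,-23.0,-10.0],[0.0,0.0,-0.142],85],[[-9.0,-25.0,-10.0],[0.0,0.0,-0.141],85],[[-5.0,-26.0,-10.0],[0.0,0.0,-0.142],85]]
```

Emit:
send_rows --series '[[[1, 25, -11], [0, 0, -0.141], 85], [[-2, 25, -12], [0, 0, -0.141], 85], [[-6, 25, -11], [0, 0, -0.14], 85], [[-9, 24, -12], [0, 0, -0.141], 85], [[-13, 22, -11], [0, 0, -0.14], 85], [[-16, 20, -12], [0, 0, -0.141], 85], [[-18, 18, -11], [0, 0, -0.14], 85], [[-21, 15, -12], [0, 0, -0.141], 85]]'

```text
clock: 12.8
position: [466.4, -44.8, 235.0]
ee_rot: [-0.553, 0.833, -0.0, 0.0]
contact_force: [0.1, -1.4, -0.3]
gripper_width: 85.3
grasp_force: 0.0
```

Emit:
send_rows --series '[[[-22, 12, -11], [0, 0, -0.14], 85], [[-24, 9, -12], [0, 0, -0.141], 85], [[-25, 5, -11], [0, 0, -0.14], 85], [[-26, 1, -10], [0, 0, -0.141], 85], [[-26, -2, -10], [0, 0, -0.141], 85], [[-26, -6, -10], [0, 0, -0.141], 85], [[-25, -10, -10], [0, 0, -0.141], 85], [[-23, -13, -10], [0, 0, -0.141], 85]]'

```text
clock: 13.6
position: [450.8, 162.9, 319.1]
ee_rot: [0.913, -0.409, 0.0, -0.001]
contact_force: [-0.2, -0.5, -0.5]
gripper_width: 84.9
grasp_force: 0.0
```

Emit:
send_rows --series '[[[-21, -16, -10], [0, 0, -0.141], 85], [[-18, -19, -10], [0, 0, -0.142], 85], [[-16, -21, -10], [0, 0, -0.141], 85], [[-13, -23, -10], [0, 0, -0.142], 85], [[-9, -25, -10], [0, 0, -0.141], 85], [[-5, -26, -10], [0, 0, -0.142], 85], [[0, 0, 0], [0, 0, 0], 85], [[0, 0, 0], [0, 0, 0], 85]]'

```text
clock: 14.4
position: [440.2, 320.1, 378.0]
ee_rot: [1.0, -0.0, -0.0, -0.0]
contact_force: [0.3, 0.1, 0.1]
gripper_width: 85.1
grasp_force: 0.0
```

Run:
```python
from h import *
show(); c=camera_info("wrist"); im=get_image("wrist"); cv2.imwrite("pics/w4.png",im[:,:,::-1])
for col in ("yellow","green","purple"): report(im,c,col,48,60)
report(im,c,"white",20,400)
```

```text
t 14.4 pos [440.2 320.1 378. ] yaw -0.0 F [0.3 0.1 0.1] w 85.1 g 0.0 j [ 0.93  0.18  0.08 -0.   -1.47  0.64]
yellow px [474.  44.] xy [618.7 124.4] size [33.2 79.8] longdir deg 0.0
yellow px [228.  20.] xy [645.7 429. ] size [42.6 48.7] longdir deg 90.0
yellow px [363.  35.] xy [629.6 263.3] size [14.8 51.4] longdir deg 146.5
yellow px [456. 138.] xy [507.7 132.1] size [21.6 24.7] longdir deg 0.0
green px [601.  44.] xy [619.2 -33.4] size [28.6 80.9] longdir deg 0.1
green px [285. 184.] xy [444.1 365.6] size [14.5 50.6] longdir deg 151.9
green px [573. 137.] xy [507.8 -25.7] size [21.8 24.6] longdir deg 0.0
green px [339. 278.] xy [300.3 286.7] size [15.2 30.9] longdir deg 91.6
purple px [558.  44.] xy [618.7  19.2] size [30.5 79.9] longdir deg 0.3
purple px [356. 195.] xy [428.4 265.1] size [17.2 49.1] longdir deg 174.2
purple px [534. 138.] xy [507.8  26.7] size [22.  24.6] longdir deg 0.0
white px [538.  53.] xy [612.4  13.5] size [126.4 282.7] longdir deg 90.0
white px [508. 454.] xy [-99.5 -70.1] size [129.9 131. ] longdir deg 90.1
white px [361.  38.] xy [631.5 263.1] size [35.3 82.5] longdir deg 146.3
white px [  9. 401.] xy [ 28.5 900.9] size [ 71.  194.9] longdir deg 137.0
white px [277. 100.] xy [555.6 375.5] size [35.8 81.2] longdir deg 24.7
white px [286. 182.] xy [443.1 367.1] size [35.6 82. ] longdir deg 152.2
white px [354. 192.] xy [427.1 265. ] size [36.3 82. ] longdir deg 174.8
white px [499. 138.] xy [509.6  60.6] size [37.  52.1] longdir deg 90.0
white px [447. 326.] xy [194.5  95.3] size [ 29.3 137.5] longdir deg 28.6
white px [188. 326.] xy [194.4 543.3] size [ 30.1 137.7] longdir deg 151.4
white px [297. 277.] xy [288.7 353.5] size [19.5 79.2] longdir deg 92.0
```

View pics/w4.png

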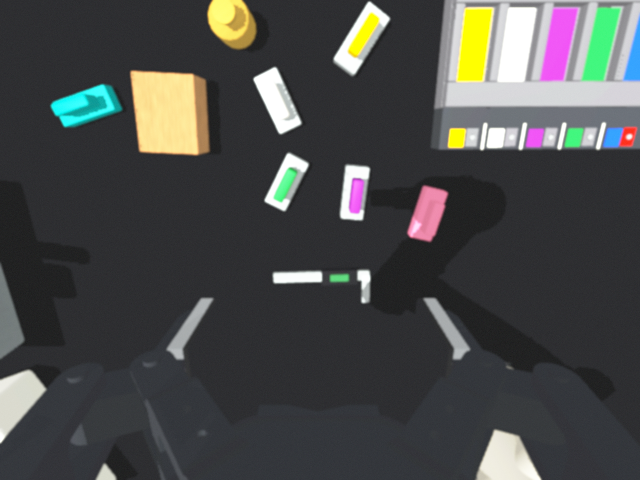

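All four blocks show clearly, with the purple fin at (356,195). I'll place with the tool at yaw 180 so the camera stays on the robot's side of the open lid, and start with purple.

Run:
```python
from h import *
s=rows([([434,290,260],down(-92)),([428,265,100],down(174.5))],40,turn=8.4,step=48); rows([([428,265,25],down(174.5))],40,step=30,start=s)
```

```text
23 rows; end [428.3 264.6  99.8]
[[[-1.0,3.0,11.0],[0.0,0.0,0.146],40],[[0.0,3.0,11.0],[0.0,0.0,0.146],40],[[0.0,3.0,11.0],[0.0,0.0,0.146],40],[[1.0,3.0,11.0],[0.0,0.0,0.146],40],[[1.0,2.0,11.0],[0.0,0.0,0.146],40],[[1.0,2.0,10.0],[0.0,0.0,0.146],40],[[2.0,2.0,11.0],[0.0,0.0,0.146],40],[[2.0,2.0,10.0],[0.0,0.0,0.146],40]]
[[[2.0,2.0,11.0],[0.0,0.0,0.146],40],[[2.0,1.0,10.0],[0.0,0.0,0.145],40],[[3.0,1.0,11.0],[0.0,0.0,0.146],40],[[2.0,0.0,13.0],[0.0,0.0,0.136],40],[[2.0,0.0,13.0],[0.0,0.0,0.136],40],[[2.0,0.0,13.0],[0.0,0.0,0.136],40],[[2.0,0.0,13.0],[0.0,0.0,0.136],40],[[2.0,-1.0,13.0],[0.0,0.0,0.136],40]]
[[[2.0,-1.0,14.0],[0.0,0.0,0.136],40],[[2.0,-1.0,13.0],[0.0,0.0,0.136],40],[[1.0,-2.0,14.0],[0.0,0.0,0.136],40],[[1.0,-2.0,13.0],[0.0,0.0,0.136],40],[[1.0,-2.0,14.0],[0.0,0.0,0.136],40],[[1.0,-2.0,13.0],[0.0,0.0,0.136],40],[[1.0,-2.0,14.0],[0.0,0.0,0.136],40]]
3 rows; end [428.3 264.6  24.8]
[[[0.0,0.0,25.0],[0.0,0.0,0.0],40],[[0.0,0.0,25.0],[0.0,0.0,0.0],40],[[0.0,0.0,25.0],[0.0,0.0,0.0],40]]
```

Emit:
send_rows --series '[[[-1, 3, 11], [0, 0, 0.146], 40], [[0, 3, 11], [0, 0, 0.146], 40], [[0, 3, 11], [0, 0, 0.146], 40], [[1, 3, 11], [0, 0, 0.146], 40], [[1, 2, 11], [0, 0, 0.146], 40], [[1, 2, 10], [0, 0, 0.146], 40], [[2, 2, 11], [0, 0, 0.146], 40], [[2, 2, 10], [0, 0, 0.146], 40]]'

```text
clock: 15.25
position: [435.9, 296.5, 291.3]
ee_rot: [0.832, -0.555, -0.0, 0.0]
contact_force: [-0.2, -0.0, -0.6]
gripper_width: 40.0
grasp_force: 0.0
```

Emit:
send_rows --series '[[[2, 2, 11], [0, 0, 0.146], 40], [[2, 1, 10], [0, 0, 0.145], 40], [[3, 1, 11], [0, 0, 0.146], 40], [[2, 0, 13], [0, 0, 0.136], 40], [[2, 0, 13], [0, 0, 0.136], 40], [[2, 0, 13], [0, 0, 0.136], 40], [[2, 0, 13], [0, 0, 0.136], 40], [[2, -1, 13], [0, 0, 0.136], 40]]'

```text
clock: 16.05
position: [431.7, 278.9, 194.4]
ee_rot: [-0.412, 0.911, -0.0, -0.0]
contact_force: [0.3, 0.4, 0.0]
gripper_width: 40.1
grasp_force: 0.0
```

Emit:
send_rows --series '[[[2, -1, 14], [0, 0, 0.136], 40], [[2, -1, 13], [0, 0, 0.136], 40], [[1, -2, 14], [0, 0, 0.136], 40], [[1, -2, 13], [0, 0, 0.136], 40], [[1, -2, 14], [0, 0, 0.136], 40], [[1, -2, 13], [0, 0, 0.136], 40], [[1, -2, 14], [0, 0, 0.136], 40], [[0, 0, 0], [0, 0, 0], 40]]'

```text
clock: 16.85
position: [427.6, 262.9, 98.3]
ee_rot: [0.049, 0.999, -0.002, -0.002]
contact_force: [0.6, -0.4, 0.5]
gripper_width: 39.9
grasp_force: 0.0
```

Run:
```python
from h import *
show(); c=camera_info("wrist"); im=get_image("wrist")
report(im,c,"purple",48,60)
c=camera_info("top"); report(get_image("top"),c,"purple",48,20)
```

```text
t 16.85 pos [427.6 262.9  98.3] yaw 174.4 F [ 0.6 -0.4  0.5] w 39.9 g 0.0 j [ 0.87  0.33 -0.47 -0.   -0.78 -2.54]
purple px [321. 248.] xy [422.  264.1] size [14.6 52.8] longdir deg 174.2
purple px [ 12. 381.] xy [498.7  34.5] size [19. 25.] longdir deg 178.9
purple px [356. 210.] xy [615.6  11.2] size [33.8 79.4] longdir deg 178.9
purple px [354. 243.] xy [501.4  22. ] size [16.7 27.1] longdir deg 178.9
```

Emit:
send_rows --series '[[[1, 1, 25], [0, 0, 0], 40], [[1, 0, 25], [0, 0, 0], 40], [[0, 0, 23], [0, 0, 0], 40], [[0, 0, 0], [0, 0, 0], 40], [[0, 0, 0], [0, 0, 0], 8], [[0, 0, 0], [0, 0, 0], 8], [[0, 0, 0], [0, 0, 0], 8], [[0, 0, 0], [0, 0, 0], 8]]'

```text
clock: 17.75
position: [427.5, 266.7, 28.1]
ee_rot: [0.047, 0.999, 0.001, 0.001]
contact_force: [-1.2, -1.9, 6.6]
gripper_width: 14.7
grasp_force: 62.3
```

Emit:
send_rows --series '[[[0, 0, -20], [0, 0, 0], 8], [[0, 0, -40], [0, 0, 0], 8], [[0, 0, -40], [0, 0, 0], 8], [[0, 0, 0], [0, 0, 0], 8]]'

```text
clock: 18.15
position: [429.7, 269.6, 132.2]
ee_rot: [0.047, 0.999, 0.005, 0.004]
contact_force: [1.2, 0.9, -2.2]
gripper_width: 14.7
grasp_force: 61.0
```

Run:
```python
from h import *
show(); c=camera_info("wrist"); im=get_image("wrist"); cv2.imwrite("pics/w5.png",im[:,:,::-1])
p=state()[0]
report(im,c,"purple",p[2]+24,100); report(im,c,"white",p[2]-4,300)
rows([([515,10,130],down(-179.75))],8)
```

```text
t 18.15 pos [429.7 269.6 132.2] yaw 174.6 F [ 1.2  0.9 -2.2] w 14.7 g 61.0 j [ 0.88  0.28 -0.43  0.   -0.85 -2.55]
purple px [318. 304.] xy [422.8 269.3] size [16.4 57. ] longdir deg 174.1
purple px [ 27. 350.] xy [430.6 144.6] size [11.4 13.3] longdir deg 0.1
purple px [ 54. 428.] xy [475.3 141.1] size [11.1 12.6] longdir deg 90.5
white px [318. 268.] xy [419.6 269.9] size [38.  69.9] longdir deg 174.2
white px [ 58. 397.] xy [484.3 113.1] size [36.1 88.1] longdir deg 119.6
white px [438. 228.] xy [403.4 326.9] size [23.6 47.1] longdir deg 152.1
white px [420.  14.] xy [315.1 318.4] size [ 8.9 45. ] longdir deg 84.8
white px [442. 341.] xy [465.8 331.3] size [20.2 49.9] longdir deg 25.1
white px [ 80. 346.] xy [449.3 142.7] size [17.5 26. ] longdir deg 90.7
white px [259.  20.] xy [311.8 257.1] size [11.3 14.7] longdir deg 1.7
white px [333. 398.] xy [496.4 271.5] size [15.  25.5] longdir deg 146.6
white px [131. 343.] xy [450.  169.3] size [11.2 15.9] longdir deg 0.4
white px [ 10. 354.] xy [450.4 102.5] size [10.7 15.7] longdir deg 174.2
7 rows; end [515.4  10.  129.6]
[[[-16.0,-36.0,0.0],[0.001,0.001,-0.014],8],[[-15.0,-36.0,0.0],[0.001,0.001,-0.014],8],[[-15.0,-36.0,0.0],[0.001,0.0,-0.014],8],[[-14.0,-36.0,0.0],[0.001,0.001,-0.014],8],[[-14.0,-36.0,-1.0],[0.001,0.0,-0.015],8],[[-14.0,-36.0,0.0],[0.001,0.001,-0.014],8],[[-13.0,-37.0,0.0],[0.0,0.0,-0.015],8]]
```

Run:
```python
from h import *
c=camera_info("wrist"); im=cv2.imread("pics/w5.png")[:,:,::-1].copy(); p,R,_=state()
for col,hs in (("white",(-8,-28)),("purple",(20,-8))):
    a,r,cn=[b for b in blobs(im,col,300) if abs(b[1][0][0]-318)<8][0]
    cn=cn[:,0]; m=cn[:,1].min(); k=cn[abs(cn[:,0]-318)<12]; print(col,m,cn[cn[:,1]==m].tolist()[:2],"col range",cn[:,0].min(),cn[:,0].max())
    for h in hs: print(h,(R.T@(ray(c,(318,k[:,1].min()),p[2]+h)-p)).round(1))
print(im[150:330:6,318].tolist())
```

```text
white 202 [[288, 202], [347, 202]] col range 281 355
-8 [44.8 -0.9  7.8]
-28 [40.4 -0.9 27.8]
purple 243 [[306, 243], [325, 243]] col range 299 337
20 [ 34.8  -1.  -20.1]
-8 [25.  -0.9  7.9]
[[46, 47, 50], [46, 48, 50], [48, 48, 50], [48, 48, 49], [47, 47, 50], [47, 49, 50], [46, 47, 50], [46, 46, 48], [46, 48, 50], [167, 174, 172], [235, 240, 239], [253, 254, 254], [253, 254, 254], [253, 254, 254], [253, 254, 254], [238, 244, 242], [149, 56, 156], [149, 54, 156], [152, 55, 159], [224, 79, 230], [245, 96, 249], [247, 99, 250], [247, 98, 250], [161, 57, 168], [162, 58, 170], [163, 60, 170], [162, 57, 169], [162, 58, 168], [162, 59, 170], [159, 58, 169]]
```

Emit:
send_rows --series '[[[-16, -36, 0], [0, 0, -0.014], 8], [[-15, -36, 0], [0, 0, -0.014], 8], [[-15, -36, 0], [0, 0, -0.014], 8], [[-14, -36, 0], [0, 0, -0.014], 8], [[-14, -36, -1], [0, 0, -0.015], 8], [[-14, -36, 0], [0, 0, -0.014], 8], [[-13, -37, 0], [0, 0, -0.015], 8], [[0, 0, 0], [0, 0, 0], 8]]'

```text
clock: 19.0
position: [513.7, 4.8, 125.3]
ee_rot: [0.0, 1.0, -0.0, -0.002]
contact_force: [0.3, -0.2, -3.9]
gripper_width: 14.7
grasp_force: 61.1
```

Run:
```python
from h import *
show(); c=camera_info("wrist"); im=get_image("wrist")
for col in ("yellow","green","blue","red0","purple"): report(im,c,col,36,80)
```

```text
t 19.0 pos [513.7   4.8 125.3] yaw 179.9 F [ 0.3 -0.2 -3.9] w 14.7 g 61.1 j [ 0.33  0.31 -0.41 -0.   -0.86 -1.9 ]
yellow px [ 36. 203.] xy [ 504.9 -196.6] size [ 55.7 187.7] longdir deg 163.8
yellow px [625. 374.] xy [633.4 261. ] size [51.2 52. ] longdir deg 146.5
yellow px [456. 341.] xy [603.4 115.8] size [33.9 42.8] longdir deg 0.4
yellow px [490. 230.] xy [507.4 127.7] size [21.3 25. ] longdir deg 0.2
yellow px [439. 394.] xy [652.7 107. ] size [ 7.6 17.8] longdir deg 46.6
green px [264. 231.] xy [507.7 -34.8] size [21.1 24.2] longdir deg 180.0
green px [251. 334.] xy [593.5 -49.8] size [21.4 22.9] longdir deg 90.0
blue px [193. 339.] xy [600.2 -96.5] size [33.  33.8] longdir deg 90.0
blue px [190. 232.] xy [508.  -88.9] size [21.3 25. ] longdir deg 180.0
blue px [196. 394.] xy [ 653.2 -100.7] size [ 8.  18.4] longdir deg 131.5
red0 px [162. 233.] xy [ 509.1 -109.3] size [17.2 24.3] longdir deg 180.0
purple px [319. 321.] xy [587.3   3.9] size [ 36.2 142.3] longdir deg 4.5
```

Run:
```python
from h import *
show();s=rows([([622.5,9.3,95],down(-179.8))],8,step=40);rows([([622.5,9.3,58],down(-179.8))],8,step=13,start=s)
```

```text
t 19.05 pos [513.1   6.3 125.3] yaw 180.0 F [-0.1 -1.  -4.4] w 14.5 g 61.1 j [ 0.33  0.31 -0.41 -0.   -0.86 -1.9 ]
3 rows; end [622.1   9.4  95. ]
[[[-36.0,1.0,10.0],[0.0,-0.002,-0.001],8],[[-37.0,1.0,10.0],[0.0,-0.001,-0.001],8],[[-36.0,1.0,10.0],[0.0,-0.002,-0.002],8]]
3 rows; end [622.1   9.3  58. ]
[[[0.0,0.0,12.0],[0.0,0.0,0.0],8],[[0.0,0.0,12.0],[0.0,0.0,0.0],8],[[0.0,0.0,13.0],[0.0,0.0,0.0],8]]
```

Emit:
send_rows --series '[[[-36, 1, 10], [0, -0.002, -0.001], 8], [[-37, 1, 10], [0, -0.001, -0.001], 8], [[-36, 1, 8], [0, -0.002, -0.002], 8], [[0, 0, 0], [0, 0, 0], 8], [[0, 0, 0], [0, 0, 0], 8], [[0, 0, 0], [0, 0, 0], 8]]'

```text
clock: 19.65
position: [621.8, 12.6, 98.7]
ee_rot: [-0.005, 1.0, -0.0, 0.001]
contact_force: [0.4, 0.7, -3.5]
gripper_width: 14.8
grasp_force: 60.9
```

```bash
python3 -c "
from h import *
show()"
```

```text
t 19.65 pos [621.8  12.6  98.7] yaw -179.5 F [ 0.4  0.7 -3.5] w 14.8 g 60.9 j [ 0.28  0.5  -0.17  0.   -0.9  -1.84]
```

Emit:
send_rows --series '[[[-1, -3, 10], [0, 0, 0.003], 8], [[0, 0, 10], [0, 0, 0], 8], [[0, 0, 10], [0, 0, 0], 8], [[0, 0, 8], [0, 0, 0], 8], [[0, 0, 4], [0, 0, 0], 8], [[0, 0, 0], [0, 0, 0], 8]]'

```text
clock: 20.25
position: [624.4, 8.9, 57.2]
ee_rot: [-0.003, 1.0, -0.0, 0.002]
contact_force: [-0.6, -0.3, -2.5]
gripper_width: 14.6
grasp_force: 60.9
```

```bash
python3 -c "
from h import *
show()"
```

```text
t 20.25 pos [624.4   8.9  57.2] yaw -179.7 F [-0.6 -0.3 -2.5] w 14.6 g 60.9 j [ 0.27  0.55 -0.2   0.   -0.82 -1.84]
```

Emit:
send_rows --series '[[[0, 0, 1.5], [0, 0, 0], 8], [[0, 0, 0], [0, 0, 0], 32], [[0, 0, 0], [0, 0, 0], 32], [[0, 0, 0], [0, 0, 0], 32], [[0, 0, -15], [0, 0, 0], 32], [[0, 0, -35], [0, 0, 0], 32], [[0, 0, -40], [0, 0, 0], 40], [[0, 0, 0], [0, 0, 0], 40]]'

```text
clock: 21.05
position: [628.4, 9.5, 153.9]
ee_rot: [-0.004, 1.0, 0.001, 0.01]
contact_force: [1.4, 0.5, 0.0]
gripper_width: 40.5
grasp_force: 0.0
```

Run:
```python
from h import *
show();rows([([444,366,130],down(154))],40,step=46)
```

```text
t 21.05 pos [628.4   9.5 153.9] yaw -179.6 F [1.4 0.5 0. ] w 40.5 g 0.0 j [ 0.27  0.44 -0.11  0.   -1.   -1.84]
9 rows; end [443.9 366.6 129.7]
[[[20.0,40.0,2.0],[0.001,0.002,0.051],40],[[22.0,39.0,2.0],[0.001,0.002,0.051],40],[[24.0,37.0,2.0],[0.001,0.002,0.051],40],[[26.0,36.0,3.0],[0.0,0.002,0.051],40],[[28.0,35.0,2.0],[0.001,0.002,0.051],40],[[30.0,33.0,3.0],[0.0,0.002,0.052],40],[[31.0,32.0,3.0],[0.001,0.002,0.051],40],[[33.0,30.0,2.0],[0.0,0.002,0.052],40]]
[[[35.0,29.0,3.0],[0.001,0.003,0.051],40]]
```

Emit:
send_rows --series '[[[20, 40, 2], [0, 0, 0.051], 40], [[22, 39, 2], [0, 0, 0.051], 40], [[24, 37, 2], [0, 0, 0.051], 40], [[26, 36, 3], [0, 0, 0.051], 40], [[28, 35, 2], [0, 0, 0.051], 40], [[30, 33, 3], [0, 0, 0.052], 40], [[31, 32, 3], [0, 0, 0.051], 40], [[33, 30, 2], [0, 0, 0.052], 40]]'

```text
clock: 21.85
position: [460.0, 327.6, 126.9]
ee_rot: [0.202, 0.979, 0.001, 0.003]
contact_force: [0.9, 0.3, -0.2]
gripper_width: 39.7
grasp_force: 0.0
```

Emit:
send_rows --series '[[[33, 29, 3], [0, 0, 0.051], 40], [[0, 0, 0], [0, 0, 0], 40], [[0, 0, 0], [0, 0, 0], 40], [[0, 0, 0], [0, 0, 0], 40]]'

```text
clock: 22.25
position: [442.1, 365.0, 123.6]
ee_rot: [0.226, 0.974, 0.001, 0.002]
contact_force: [-1.2, 0.9, 0.2]
gripper_width: 39.9
grasp_force: 0.0
```

```bash
cat >> h.py <<'E'
def fin(col):
    """block centre from the near (camera side) bar end and the fin, in tool axes"""
    c=camera_info("wrist"); im=get_image("wrist"); p,R,_=state()
    for a,r,cn in blobs(im,col,150):
        w=cv2.minAreaRect(wpoly(c,cn,48)); b=cv2.boxPoints(w)
        q=np.array([R.T@(ray(c,k[0],20)-p) for k in cn])
        print(col,"px",np.round(r[0]),"xy48",np.round(w[0],1),"size",np.round(w[1],1),"fin foot end: tool x",q[:,0].max().round(1),"(should be ~25)")
E
python3 - <<'E'
from h import *
show(); fin("green"); c=camera_info("wrist"); im=get_image("wrist"); report(im,c,"green",48,150); report(im,c,"white",20,300)
cv2.imwrite("pics/w6.png",im[:,:,::-1])
E
```

```text
t 22.25 pos [442.1 365.  123.6] yaw 153.9 F [-1.2  0.9  0.2] w 39.9 g 0.0 j [ 0.97  0.4  -0.27  0.01 -0.9  -3.  ]
green px [321. 237.] xy48 [439.1 368.4] size [15.1 52.2] fin foot end: tool x 24.9 (should be ~25)
green px [111.  80.] xy48 [295.9 300.2] size [11.9 27.6] fin foot end: tool x 119.1 (should be ~25)
green px [321. 236.] xy [439.1 368.6] size [15.  51.3] longdir deg 153.4
green px [111.  80.] xy [295.9 300.1] size [12.  27.8] longdir deg 91.4
white px [322. 226.] xy [441.1 367.8] size [34.1 81.8] longdir deg 152.2
white px [200.  28.] xy [286.7 356.8] size [17.  75.9] longdir deg 91.5
white px [50. 83.] xy [270.5 249.7] size [16.  55.9] longdir deg 2.9
white px [ 53. 288.] xy [392.4 150.7] size [32.1 77. ] longdir deg 167.4
white px [ 26. 307.] xy [394.9 119.6] size [15.7 52.2] longdir deg 166.9
white px [175. 458.] xy [590.5 137.8] size [22.9 75.3] longdir deg 114.7
white px [350. 319.] xy [524.4 354.9] size [18.4 45.7] longdir deg 160.2
white px [380. 311.] xy [527.8 380.6] size [12.1 49.8] longdir deg 169.0
white px [256. 311.] xy [481.9 287.4] size [12.1 49.5] longdir deg 139.5
white px [314. 403.] xy [590.2 288.6] size [15.6 31.8] longdir deg 56.6
```

View pics/w6.png

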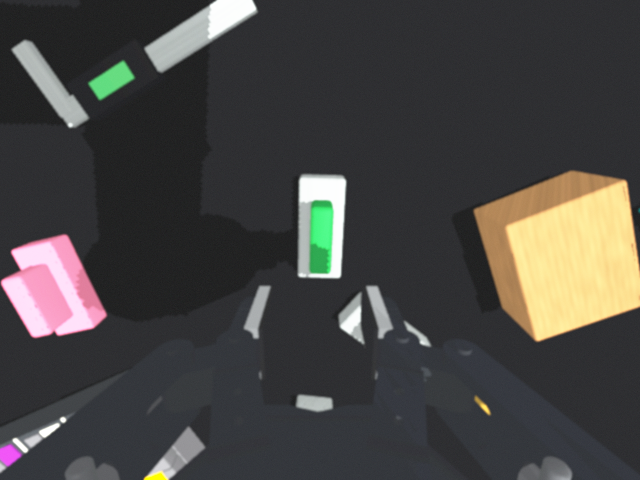

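The green block is centred under the gripper at (321,237), so I'll grasp it.

Emit:
send_rows --series '[[[0, 1, 30], [0, 0, 0], 40], [[0, 0, 30], [0, 0, 0], 40], [[0, 0, 25], [0, 0, 0], 40], [[0, 0, 12], [0, 0, 0], 40], [[0, 0, 0], [0, 0, 0], 8], [[0, 0, 0], [0, 0, 0], 8], [[0, 0, 0], [0, 0, 0], 8], [[0, 0, 0], [0, 0, 0], 8]]'

```text
clock: 23.15
position: [442.9, 366.6, 27.2]
ee_rot: [0.226, 0.974, 0.001, 0.003]
contact_force: [0.1, -0.2, -3.1]
gripper_width: 14.6
grasp_force: 60.1
```

Run:
```python
from h import *
show();p,R,_=state(); s=rows([([p[0],p[1],120],R)],8,step=32); s=rows([([590,-20,120],down(-179.8)),([622.5,-44.8,110],down(-179.8))],8,step=44,start=s)
```

```text
t 23.15 pos [442.9 366.6  27.2] yaw 153.9 F [ 0.1 -0.2 -3.1] w 14.6 g 60.1 j [ 0.98  0.52 -0.36  0.01 -0.68 -3.01]
3 rows; end [442.4 366.5 120.2]
[[[0.0,0.0,-31.0],[0.0,0.0,0.0],8],[[0.0,0.0,-31.0],[0.0,0.0,0.0],8],[[0.0,0.0,-31.0],[0.0,0.0,0.0],8]]
11 rows; end [622.1 -44.6 110.1]
[[[-30.0,-28.0,0.0],[0.0,0.001,-0.046],8],[[-29.0,-30.0,0.0],[0.0,0.0,-0.046],8],[[-28.0,-31.0,0.0],[0.0,0.001,-0.046],8],[[-26.0,-32.0,0.0],[0.0,0.0,-0.046],8],[[-25.0,-33.0,0.0],[0.0,0.001,-0.046],8],[[-23.0,-34.0,0.0],[0.0,0.0,-0.046],8],[[-21.0,-35.0,0.0],[0.001,0.001,-0.046],8],[[-20.0,-37.0,0.0],[0.0,0.0,-0.046],8]]
[[[-18.0,-37.0,0.0],[0.001,0.001,-0.045],8],[[-16.0,-38.0,0.0],[0.0,0.0,-0.046],8],[[-32.0,-25.0,10.0],[0.0,0.0,0.0],8]]
```

Emit:
send_rows --series '[[[0, 0, -31], [0, 0, 0], 8], [[0, 0, -31], [0, 0, 0], 8], [[0, 0, -31], [0, 0, 0], 8], [[-30, -28, 0], [0, 0, -0.046], 8], [[-29, -30, 0], [0, 0, -0.046], 8], [[-28, -31, 0], [0, 0, -0.046], 8], [[-26, -32, 0], [0, 0, -0.046], 8], [[-25, -33, 0], [0, 0, -0.046], 8]]'

```text
clock: 23.95
position: [516.8, 171.6, 120.4]
ee_rot: [0.111, 0.994, 0.001, 0.003]
contact_force: [0.4, 0.2, -2.7]
gripper_width: 14.7
grasp_force: 60.3
```

Emit:
send_rows --series '[[[-23, -34, 0], [0, 0, -0.046], 8], [[-21, -35, 0], [0, 0, -0.046], 8], [[-20, -37, 0], [0, 0, -0.046], 8], [[-18, -37, 0], [0, 0, -0.045], 8], [[-16, -38, 0], [0, 0, -0.046], 8], [[-32, -25, 10], [0, 0, 0], 8], [[0, 0, 0], [0, 0, 0], 8], [[0, 0, 0], [0, 0, 0], 8]]'

```text
clock: 24.75
position: [621.7, -45.3, 109.6]
ee_rot: [-0.001, 1.0, 0.0, 0.002]
contact_force: [-0.4, 0.6, -2.8]
gripper_width: 14.8
grasp_force: 60.3
```

Run:
```python
from h import *
show(); c=camera_info("wrist"); im=get_image("wrist"); show(); p,R,_=state()
for h in (17,-8):
    for a,r,cn in blobs(im,"green",300):
        q=np.array([R.T@(ray(c,k[0],p[2]+h)-p) for k in cn]); w=cv2.minAreaRect(q[:,:2].astype(np.float32)); print(h,np.round(r[0]),np.round(w,1) if 0 else w, q[:,0].max())
rows([([622.5,-44.8,95],down(-179.8))],8)
```

```text
t 24.75 pos [621.7 -45.3 109.6] yaw -179.9 F [-0.4  0.6 -2.8] w 14.8 g 60.3 j [ 0.19  0.49 -0.16  0.   -0.92 -1.76]
t 24.8 pos [621.5 -44.6 110. ] yaw -179.8 F [-0.1  0.6 -4.4] w 14.9 g 60.3 j [ 0.19  0.49 -0.16  0.   -0.92 -1.76]
17 [318. 304.] ((4.695714950561523, -1.8359375), (57.99222946166992, 16.912464141845703), 0.11440984159708023) 33.69588736116889
17 [339.  58.] ((98.76384735107422, 5.170830249786377), (11.87198257446289, 14.080540657043457), 89.93212127685547) 105.79747960005051
17 [321. 192.] ((53.95918273925781, -0.7108707427978516), (6.061936855316162, 21.079574584960938), 0.0762823149561882) 57.00243453059015
-8 [318. 304.] ((-9.851089477539062, -1.8192138671875), (69.61710357666016, 20.302658081054688), 0.11440743505954742) 24.96231723673111
-8 [339.  58.] ((103.0735092163086, 6.592104911804199), (14.251787185668945, 16.90306282043457), 89.93212127685547) 111.5170700389685
-8 [321. 192.] ((49.2874870300293, -0.4686164855957031), (7.277088642120361, 25.305099487304688), 0.07621622830629349) 52.940789920654524
1 rows; end [622.5 -44.6  95. ]
[[[-1.0,0.0,15.0],[0.0,0.004,0.0],8]]
```

Emit:
send_rows --series '[[[-1, 0.5, 13], [0, 0, 0], 8], [[0, 0, 13], [0, 0, 0], 8], [[0, 0, 12], [0, 0, 0], 8], [[0, 0, 9], [0, 0, 0], 8], [[0, 0, 5], [0, 0, 0], 8], [[0, 0, 2], [0, 0, 0], 8], [[0, 0, 0], [0, 0, 0], 8]]'

```text
clock: 25.5
position: [623.6, -44.1, 56.2]
ee_rot: [-0.002, 1.0, -0.0, 0.002]
contact_force: [0.4, 0.6, -3.5]
gripper_width: 14.5
grasp_force: 60.3
```

```bash
python3 -c "
from h import *
show()"
```

```text
t 25.5 pos [623.6 -44.1  56.2] yaw -179.8 F [ 0.4  0.6 -3.5] w 14.5 g 60.3 j [ 0.19  0.55 -0.2   0.   -0.81 -1.76]
```

Emit:
send_rows --series '[[[0, 0, 1.5], [0, 0, 0], 8], [[0, 0, 0], [0, 0, 0], 32], [[0, 0, 0], [0, 0, 0], 32], [[0, 0, 0], [0, 0, 0], 32], [[0, 0, -15], [0, 0, 0], 32], [[0, 0, -35], [0, 0, 0], 32], [[0, 0, -25], [0, 0, 0], 40], [[0, 0, 0], [0, 0, 0], 40]]'

```text
clock: 26.3
position: [626.2, -43.9, 135.2]
ee_rot: [-0.002, 1.0, 0.0, 0.008]
contact_force: [0.1, 0.2, 1.0]
gripper_width: 40.1
grasp_force: 0.0
```

Run:
```python
from h import *
show();rows([([555,375,130],down(-155.3))],40,step=46)
```

```text
t 26.3 pos [626.2 -43.9 135.2] yaw -179.7 F [0.1 0.2 1. ] w 40.1 g 0.0 j [ 0.19  0.46 -0.13  0.   -0.97 -1.76]
10 rows; end [554.7 375.4 129.6]
[[[7.0,42.0,0.0],[0.0,0.002,-0.043],40],[[5.0,42.0,0.0],[0.0,0.001,-0.043],40],[[3.0,42.0,1.0],[0.0,0.001,-0.043],40],[[2.0,43.0,0.0],[0.0,0.002,-0.042],40],[[0.0,42.0,1.0],[0.0,0.001,-0.043],40],[[-2.0,43.0,0.0],[-0.001,0.002,-0.042],40],[[-4.0,42.0,1.0],[0.0,0.001,-0.043],40],[[-6.0,42.0,1.0],[-0.001,0.002,-0.042],40]]
[[[-8.0,42.0,0.0],[0.0,0.001,-0.043],40],[[-9.0,42.0,1.0],[-0.001,0.002,-0.042],40]]
```

Emit:
send_rows --series '[[[7, 42, 0], [0, 0, -0.043], 40], [[5, 42, 0], [0, 0, -0.043], 40], [[3, 42, 1], [0, 0, -0.043], 40], [[2, 43, 0], [0, 0, -0.042], 40], [[0, 42, 1], [0, 0, -0.043], 40], [[-2, 43, 0], [0, 0, -0.042], 40], [[-4, 42, 1], [0, 0, -0.043], 40], [[-6, 42, 1], [0, 0, -0.042], 40]]'

```text
clock: 27.1
position: [565.5, 292.4, 125.4]
ee_rot: [-0.172, 0.985, -0.0, 0.002]
contact_force: [-0.5, -0.5, 0.1]
gripper_width: 39.9
grasp_force: 0.0
```

Emit:
send_rows --series '[[[-8, 42, 0], [0, 0, -0.043], 40], [[-9, 42, 1], [0, 0, -0.042], 40], [[0, 0, 0], [0, 0, 0], 40], [[0, 0, 0], [0, 0, 0], 40], [[0, 0, 0], [0, 0, 0], 40]]'

```text
clock: 27.6
position: [551.9, 374.4, 124.2]
ee_rot: [-0.213, 0.977, -0.001, 0.002]
contact_force: [-0.2, -0.1, 0.2]
gripper_width: 39.9
grasp_force: 0.0
```

Run:
```python
from h import *
show(); c=camera_info("wrist"); im=get_image("wrist"); p,R,_=state()
cv2.imwrite("pics/w7.png",im[:,:,::-1])
for a,r,cn in blobs(im,"white",1000):
    q=np.array([R.T@(ray(c,k[0],0)-p) for k in cn]); print(np.round(r[0]),a,"bar foot end tool x",q[:,0].max().round(1),"y mid",((q[:,1].max()+q[:,1].min())/2).round(1))
report(im,c,"white",20,1000)
```

```text
t 27.6 pos [551.9 374.4 124.2] yaw -155.4 F [-0.2 -0.1  0.2] w 39.9 g 0.0 j [ 0.84  0.54 -0.02  0.   -1.01 -1.98]
[ 11. 184.] 4529.0 bar foot end tool x 100.2 y mid -240.4
[320. 233.] 4299.5 bar foot end tool x 35.7 y mid 0.3
[155. 261.] 2548.0 bar foot end tool x 6.8 y mid -142.0
white px [ 11. 184.] xy [617. 152.] size [ 23.8 146.3] longdir deg 0.2
white px [320. 233.] xy [554.1 374.8] size [34.2 81.2] longdir deg 24.8
white px [155. 261.] xy [628.4 264.6] size [34.4 88.3] longdir deg 146.3
```

View pics/w7.png

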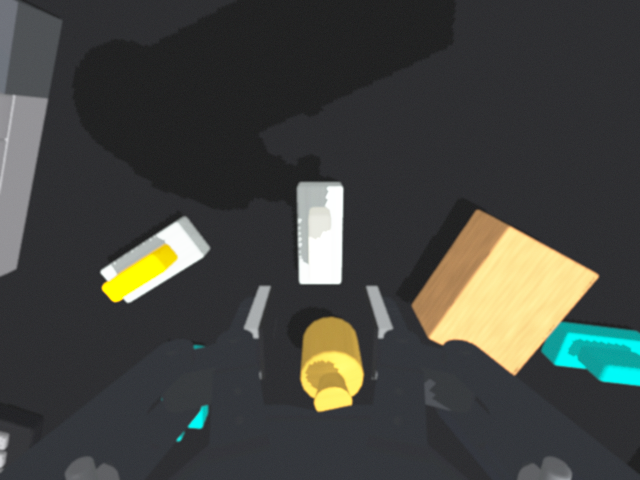

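White's fin is at (320,220), with the bar end 4 mm further along tool −x. Nothing obstructs the gripper, so I'll grasp.

Emit:
send_rows --series '[[[-3, 0.5, 30], [0, 0, 0], 40], [[-1, 0, 30], [0, 0, 0], 40], [[0, 0, 25], [0, 0, 0], 40], [[0, 0, 13], [0, 0, 0], 40], [[0, 0, 0], [0, 0, 0], 8], [[0, 0, 0], [0, 0, 0], 8], [[0, 0, 0], [0, 0, 0], 8], [[0, 0, 0], [0, 0, 0], 8]]'

```text
clock: 28.45
position: [556.2, 377.7, 27.5]
ee_rot: [-0.213, 0.977, -0.0, 0.003]
contact_force: [0.2, 0.4, -2.4]
gripper_width: 14.7
grasp_force: 60.6
```

Run:
```python
from h import *
show();p,R,_=state(); s=rows([([p[0],p[1],130],R)],8,step=36); s=rows([([622.5,63.6,115],down(-179.8))],8,step=44,start=s)
```

```text
t 28.45 pos [556.2 377.7  27.5] yaw -155.4 F [ 0.2  0.4 -2.4] w 14.7 g 60.6 j [ 0.84  0.65 -0.1   0.   -0.82 -1.98]
3 rows; end [556.5 378.  129.5]
[[[0.0,0.0,-34.0],[0.0,0.0,0.0],8],[[0.0,0.0,-34.0],[0.0,0.0,0.0],8],[[-1.0,0.0,-34.0],[0.0,0.0,0.0],8]]
8 rows; end [622.3  63.3 114.7]
[[[9.0,-39.0,2.0],[0.0,0.001,0.053],8],[[7.0,-40.0,2.0],[0.0,0.001,0.053],8],[[5.0,-40.0,2.0],[0.0,0.001,0.053],8],[[2.0,-40.0,2.0],[0.0,0.001,0.053],8],[[0.0,-40.0,2.0],[0.0,0.001,0.054],8],[[-2.0,-40.0,2.0],[0.0,0.0,0.053],8],[[-4.0,-40.0,1.0],[0.0,0.001,0.054],8],[[-5.0,-40.0,2.0],[0.0,0.0,0.053],8]]
```

Emit:
send_rows --series '[[[0, 0, -34], [0, 0, 0], 8], [[0, 0, -34], [0, 0, 0], 8], [[-1, 0, -34], [0, 0, 0], 8], [[9, -39, 2], [0, 0, 0.053], 8], [[7, -40, 2], [0, 0, 0.053], 8], [[5, -40, 2], [0, 0, 0.053], 8], [[2, -40, 2], [0, 0, 0.053], 8], [[0, -40, 2], [0, 0, 0.054], 8]]'

```text
clock: 29.25
position: [598.1, 179.9, 119.4]
ee_rot: [-0.081, 0.997, 0.0, 0.003]
contact_force: [0.7, -0.4, -3.0]
gripper_width: 14.7
grasp_force: 60.7
```

Emit:
send_rows --series '[[[-2, -40, 2], [0, 0, 0.053], 8], [[-4, -40, 1], [0, 0, 0.054], 8], [[-5, -40, 2], [0, 0, 0.053], 8], [[0, 0, 0], [0, 0, 0], 8], [[0, 0, 0], [0, 0, 0], 8], [[0, 0, 0], [0, 0, 0], 8]]'

```text
clock: 29.85
position: [622.2, 63.8, 114.3]
ee_rot: [-0.002, 1.0, 0.0, 0.003]
contact_force: [-0.7, 0.2, -2.5]
gripper_width: 14.6
grasp_force: 60.7
```

Run:
```python
from h import *
show(); c=camera_info("wrist"); im=get_image("wrist"); p,R,_=state()
for a,r,cn in blobs(im,"white",800):
    q=np.array([R.T@(ray(c,k[0],p[2]-27.5)-p) for k in cn]); w=cv2.minAreaRect(q[:,:2].astype(np.float32)); print(np.round(r[0]),a,"bar foot end tool x",q[:,0].max().round(1),"y mid",((q[:,1].max()+q[:,1].min())/2).round(1),"ang",round(w[2],1))
for col in ("yellow","green","blue","red0","purple"): report(im,c,col,36,80)
```

```text
t 29.85 pos [622.2  63.8 114.3] yaw -179.7 F [-0.7  0.2 -2.5] w 14.6 g 60.7 j [ 0.36  0.48 -0.15  0.   -0.93 -1.93]
[141. 282.] 23859.5 bar foot end tool x 75.6 y mid -113.9 ang 12.1
[325. 286.] 12999.0 bar foot end tool x 51.5 y mid 1.1 ang 2.9
[411. 248.] 4531.0 bar foot end tool x 62.3 y mid 47.6 ang 0.1
[577. 242.] 3906.0 bar foot end tool x 45.8 y mid 137.4 ang 34.0
[337.  58.] 1547.5 bar foot end tool x 116.3 y mid 7.2 ang 89.9
[118.  59.] 1236.0 bar foot end tool x 115.9 y mid -92.1 ang 0.2
[210.  60.] 1194.5 bar foot end tool x 115.5 y mid -50.3 ang 89.9
yellow px [396. 236.] xy [619.4 115.6] size [37.1 81.3] longdir deg 0.3
yellow px [601. 255.] xy [631.  262.7] size [40.2 54. ] longdir deg 146.6
yellow px [429.  58.] xy [506.9 127.4] size [21.3 24.8] longdir deg 0.3
green px [143. 257.] xy [634.7 -60.4] size [32.1 65.5] longdir deg 0.3
green px [152.  58.] xy [507.2 -35.1] size [21.4 24.7] longdir deg 0.3
green px [158. 182.] xy [580.2 -42.1] size [ 1.3 33.6] longdir deg 90.3
blue px [ 87. 236.] xy [620.4 -96.1] size [30.3 81.2] longdir deg 0.3
blue px [60. 58.] xy [507.5 -89. ] size [21.4 24.7] longdir deg 0.2
red0 px [26. 59.] xy [ 508.6 -109.7] size [17.5 24.8] longdir deg 0.1
purple px [228. 260.] xy [ 6.364e+02 -5.000e-01] size [25.  66.6] longdir deg 0.4
purple px [245.  58.] xy [507.4  19.1] size [21.2 24.8] longdir deg 0.3
purple px [262. 226.] xy [619.5  11.4] size [36.7 80.4] longdir deg 0.3
```

Emit:
send_rows --series '[[[0, 0, 13], [0, 0, 0], 8], [[0, 0, 13], [0, 0, 0], 8], [[0, 0, 13], [0, 0, 0], 8], [[0, 0, 10], [0, 0, 0], 8], [[0, 0, 6], [0, 0, 0], 8], [[0, 0, 3], [0, 0, 0], 8], [[0, 0, 0], [0, 0, 0], 8]]'

```text
clock: 30.6
position: [622.7, 63.2, 55.9]
ee_rot: [-0.002, 1.0, -0.0, 0.003]
contact_force: [-1.2, -0.5, -2.4]
gripper_width: 15.2
grasp_force: 60.7
```

```bash
python3 -c "
from h import *
show()"
```

```text
t 30.6 pos [622.7  63.2  55.9] yaw -179.8 F [-1.2 -0.5 -2.4] w 15.2 g 60.7 j [ 0.36  0.55 -0.2   0.   -0.81 -1.93]
```

Emit:
send_rows --series '[[[0, 0, 1.5], [0, 0, 0], 8], [[0, 0, 0], [0, 0, 0], 32], [[0, 0, 0], [0, 0, 0], 32], [[0, 0, 0], [0, 0, 0], 32], [[0, 0, -15], [0, 0, 0], 32], [[0, 0, -35], [0, 0, 0], 32], [[0, 0, -25], [0, 0, 0], 40], [[0, 0, 0], [0, 0, 0], 40]]'

```text
clock: 31.4
position: [625.1, 63.8, 134.4]
ee_rot: [-0.002, 1.0, 0.001, 0.007]
contact_force: [0.1, 0.3, 1.0]
gripper_width: 40.2
grasp_force: 0.0
```

Run:
```python
from h import *
show();rows([([630,263.5,125],down(146.5))],40,step=46)
```

```text
t 31.4 pos [625.1  63.8 134.4] yaw -179.7 F [0.1 0.3 1. ] w 40.2 g 0.0 j [ 0.36  0.46 -0.13  0.   -0.97 -1.93]
5 rows; end [630.4 263.3 124.7]
[[[-1.0,40.0,2.0],[0.001,0.003,0.118],40],[[4.0,40.0,2.0],[0.001,0.003,0.118],40],[[8.0,39.0,2.0],[0.001,0.002,0.118],40],[[13.0,38.0,2.0],[0.002,0.003,0.118],40],[[16.0,36.0,2.0],[0.001,0.002,0.117],40]]
```

Emit:
send_rows --series '[[[-1, 40, 2], [0, 0, 0.118], 40], [[4, 40, 2], [0, 0, 0.118], 40], [[8, 39, 2], [0, 0, 0.118], 40], [[13, 38, 2], [0, 0, 0.118], 40], [[16, 36, 2], [0, 0, 0.117], 40], [[0, 0, 0], [0, 0, 0], 40], [[0, 0, 0], [0, 0, 0], 40], [[0, 0, 0], [0, 0, 0], 40]]'

```text
clock: 32.2
position: [627.4, 261.7, 119.0]
ee_rot: [0.289, 0.957, 0.0, 0.002]
contact_force: [-0.3, -1.0, -0.6]
gripper_width: 40.1
grasp_force: 0.0
```

Run:
```python
from h import *
show(); fin("yellow"); c=camera_info("wrist"); im=get_image("wrist"); p,R,_=state(); report(im,c,"yellow",48,1000)
for a,r,cn in blobs(im,"white",1500):
    q=np.array([R.T@(ray(c,k[0],0)-p) for k in cn]); print(np.round(r[0]),a,"bar foot end tool x",q[:,0].max().round(1),"y mid",((q[:,1].max()+q[:,1].min())/2).round(1))
report(im,c,"white",20,1500)
```

```text
t 32.2 pos [627.4 261.7 119. ] yaw 146.5 F [-0.3 -1.  -0.6] w 40.1 g 0.0 j [ 0.63  0.56  0.01  0.   -1.01 -2.79]
yellow px [573. 127.] xy48 [649.5 433.6] size [58.3 49.2] fin foot end: tool x 102.1 (should be ~25)
yellow px [154. 323.] xy48 [611.9 129.4] size [67.  27.5] fin foot end: tool x -38.5 (should be ~25)
yellow px [322. 246.] xy48 [629.5 263.7] size [14.6 53.3] fin foot end: tool x 19.9 (should be ~25)
yellow px [ 56. 205.] xy48 [509.8 136.2] size [23.7 20.8] fin foot end: tool x 39.7 (should be ~25)
yellow px [573. 126.] xy [649.5 433.6] size [49.1 58.2] longdir deg 81.6
yellow px [155. 322.] xy [612.  129.4] size [27.4 67.1] longdir deg 0.0
yellow px [322. 245.] xy [629.2 263.9] size [14.8 53.3] longdir deg 146.1
yellow px [ 56. 205.] xy [509.8 136.2] size [20.8 23.8] longdir deg 0.2
[ 65. 347.] 11449.5 bar foot end tool x -18.2 y mid -243.5
[322. 234.] 2546.0 bar foot end tool x 36.5 y mid 3.3
[186. 449.] 1746.0 bar foot end tool x -182.6 y mid -145.5
white px [ 65. 347.] xy [594.  25.] size [ 99.8 197. ] longdir deg 96.1
white px [322. 234.] xy [631.  263.1] size [34. 82.] longdir deg 146.4
white px [186. 449.] xy [737.7  37.2] size [ 27.1 118.2] longdir deg 110.3
```

Emit:
send_rows --series '[[[-3, 2, 28], [0, 0, 0], 40], [[-1, 0, 28], [0, 0, 0], 40], [[0, 0, 24], [0, 0, 0], 40], [[0, 0, 13], [0, 0, 0], 40], [[0, 0, 0], [0, 0, 0], 8], [[0, 0, 0], [0, 0, 0], 8], [[0, 0, 0], [0, 0, 0], 8], [[0, 0, 0], [0, 0, 0], 8]]'

```text
clock: 33.1
position: [632.6, 262.2, 27.1]
ee_rot: [0.289, 0.957, 0.001, 0.003]
contact_force: [0.3, 0.0, -3.7]
gripper_width: 14.6
grasp_force: 60.7
```

Run:
```python
from h import *
show();p,R,_=state(); s=rows([([p[0],p[1],130],R)],8,step=36); s=rows([([622.5,117.5,115],down(-179.8))],8,step=44,start=s)
```

```text
t 33.1 pos [632.6 262.2  27.1] yaw 146.5 F [ 0.3  0.  -3.7] w 14.6 g 60.7 j [ 0.63  0.67 -0.06  0.   -0.84 -2.79]
3 rows; end [632.  262.1 130.1]
[[[0.0,0.0,-34.0],[0.0,0.0,0.0],8],[[0.0,0.0,-34.0],[0.0,0.0,0.0],8],[[0.0,0.0,-35.0],[0.0,0.0,0.0],8]]
5 rows; end [622.4 117.1 114.9]
[[[-14.0,-25.0,3.0],[0.0,0.001,-0.118],8],[[-11.0,-27.0,3.0],[0.001,0.001,-0.118],8],[[-8.0,-28.0,3.0],[0.0,0.001,-0.118],8],[[-5.0,-29.0,3.0],[0.001,0.001,-0.117],8],[[-2.0,-29.0,3.0],[0.0,0.001,-0.118],8]]
```

Emit:
send_rows --series '[[[0, 0, -34], [0, 0, 0], 8], [[0, 0, -34], [0, 0, 0], 8], [[0, 0, -35], [0, 0, 0], 8], [[-14, -25, 3], [0, 0, -0.118], 8], [[-11, -27, 3], [0, 0, -0.118], 8], [[-8, -28, 3], [0, 0, -0.118], 8], [[-5, -29, 3], [0, 0, -0.117], 8], [[-2, -29, 3], [0, 0, -0.118], 8]]'

```text
clock: 33.9
position: [621.9, 116.0, 114.7]
ee_rot: [-0.004, 1.0, 0.0, 0.003]
contact_force: [0.5, 0.2, -4.0]
gripper_width: 14.7
grasp_force: 60.8
```

Emit:
send_rows --series '[[[0, 0, 0], [0, 0, 0], 8], [[0, 0, 0], [0, 0, 0], 8], [[0, 0, 0], [0, 0, 0], 8]]'

```text
clock: 34.2
position: [622.8, 117.7, 114.8]
ee_rot: [-0.002, 1.0, 0.0, 0.003]
contact_force: [-0.2, 0.4, -2.6]
gripper_width: 14.8
grasp_force: 60.8
```

Run:
```python
from h import *
show(); c=camera_info("wrist"); im=get_image("wrist"); p,R,_=state()
for a,r,cn in blobs(im,"yellow",800):
    q=np.array([R.T@(ray(c,k[0],p[2]-7.5)-p) for k in cn]); w=cv2.minAreaRect(q[:,:2].astype(np.float32)); print(np.round(r[0]),a,"fin foot end tool x",q[:,0].max().round(1),"ang",round(w[2],1))
```

```text
t 34.2 pos [622.8 117.7 114.8] yaw -179.8 F [-0.2  0.4 -2.6] w 14.8 g 60.8 j [ 0.44  0.49 -0.13  0.   -0.94 -2.01]
[318. 305.] 4362.0 fin foot end tool x 24.7 ang 90.0
[337.  57.] 1574.5 fin foot end tool x 112.0 ang 90.0
[320. 190.] 1160.0 fin foot end tool x 55.4 ang 0.0
```

Emit:
send_rows --series '[[[0, 0, 13], [0, 0, 0], 8], [[0, 0, 13], [0, 0, 0], 8], [[0, 0, 13], [0, 0, 0], 8], [[0, 0, 10], [0, 0, 0], 8], [[0, 0, 6], [0, 0, 0], 8], [[0, 0, 3.5], [0, 0, 0], 8], [[0, 0, 0], [0, 0, 0], 8]]'

```text
clock: 34.95
position: [623.0, 117.0, 55.8]
ee_rot: [-0.002, 1.0, -0.0, 0.003]
contact_force: [0.3, 0.6, -3.2]
gripper_width: 14.7
grasp_force: 60.7
```

Emit:
send_rows --series '[[[0, 0, 1.5], [0, 0, 0], 8], [[0, 0, 0], [0, 0, 0], 32], [[0, 0, 0], [0, 0, 0], 32], [[0, 0, 0], [0, 0, 0], 32], [[0, 0, -15], [0, 0, 0], 32], [[0, 0, -35], [0, 0, 0], 32], [[0, 0, -35], [0, 0, 0], 40], [[0, 0, -35], [0, 0, 0], 40]]'

```text
clock: 35.75
position: [622.2, 116.9, 176.2]
ee_rot: [-0.002, 1.0, 0.0, 0.003]
contact_force: [0.6, -0.2, 0.2]
gripper_width: 40.0
grasp_force: 0.0
```

Run:
```python
from h import *
show(); rows([([480,60,290],down(-179.8))],8,step=46)
```

```text
t 35.75 pos [622.2 116.9 176.2] yaw -179.8 F [ 0.6 -0.2  0.2] w 40.0 g 0.0 j [ 0.44  0.44 -0.05  0.   -1.07 -2.01]
5 rows; end [480.   60.4 289.7]
[[[28.0,-11.0,-23.0],[0.0,0.001,0.0],8],[[28.0,-11.0,-23.0],[0.0,0.001,0.0],8],[[29.0,-11.0,-23.0],[0.0,0.001,0.0],8],[[28.0,-12.0,-23.0],[0.0,0.001,0.0],8],[[29.0,-11.0,-22.0],[0.0,0.002,0.0],8]]
```

Emit:
send_rows --series '[[[28, -11, -23], [0, 0, 0], 8], [[28, -11, -23], [0, 0, 0], 8], [[29, -11, -23], [0, 0, 0], 8], [[28, -12, -23], [0, 0, 0], 8], [[29, -11, -22], [0, 0, 0], 8], [[0, 0, 0], [0, 0, 0], 8], [[0, 0, 0], [0, 0, 0], 8]]'

```text
clock: 36.45
position: [479.8, 60.5, 289.0]
ee_rot: [-0.002, 1.0, 0.001, 0.004]
contact_force: [0.1, 0.3, -0.6]
gripper_width: 7.8
grasp_force: 0.0
```

Run:
```python
from h import *
show(); a=get_image("wrist"); b=get_image("scene")
cv2.imwrite("pics/m1.png",np.hstack([cv2.resize(a[200:480,100:540],(440,280)),cv2.resize(b[190:380,180:420],(354,280))])[:,:,::-1])
t=get_image("top"); print(t.shape); report(t[:320],camera_info("top"),"blue",20,15)
```

```text
t 36.45 pos [479.8  60.5 289. ] yaw -179.8 F [ 0.1  0.3 -0.6] w 7.8 g 0.0 j [ 0.46  0.1  -0.23  0.   -1.23 -2.03]
(480, 640, 3)
blue px [629. 246.] xy [ 489.2 -914.9] size [ 67.6 189.8] longdir deg 174.2
blue px [462. 311.] xy [ 272.6 -334.7] size [ 52.8 106.1] longdir deg 89.2
blue px [388. 208.] xy [624.  -98.1] size [37.8 80.4] longdir deg 179.3
blue px [386. 242.] xy [508.  -87.7] size [16.9 27.6] longdir deg 178.4
```

View pics/m1.png

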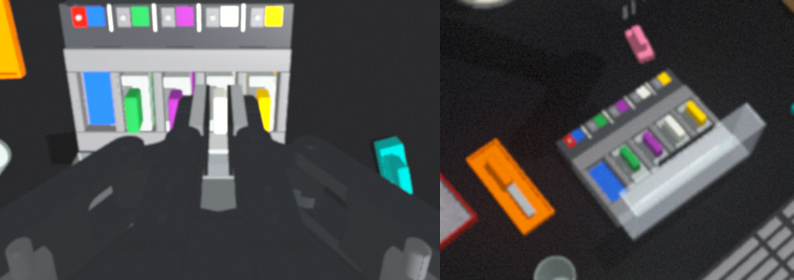

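All four blocks are seated in their own colours, the blade lies in the holder and there is no blue block. To shut the cover, I'll hook the closed fingers behind the lip and follow the arc back down.

```bash
cat > close.py <<'E'
from h import *
D=down(-179.8); hx=697.
def tip(deg):
    t=np.radians(deg); u=np.array([-np.cos(t),np.sin(t)]); n=np.array([np.sin(t),np.cos(t)])
    uc=154+22*np.cos(t); C=np.array([hx,44])+uc*u+4*n
    if uc>171: C[1]=44+171*np.sin(t)+4*np.cos(t)
    return np.array([C[0]+11,9.4,C[1]])
E
python3 - <<'E'
from close import *
show(); a=tip(94.3); print(a); s=rows([([735,9.4,265],D),(a+[12,0,4],D)],0,step=44); print("arc")
rows([(tip(d),D) for d in np.arange(96,-1,-4.)],0,n=1,start=s)
E
```

```text
t 36.6 pos [480.1  60.6 286.7] yaw -179.8 F [ 0.1  0.6 -0.3] w 8.0 g 0.0 j [ 0.46  0.1  -0.23  0.   -1.23 -2.03]
[723.41178466   9.4        195.62170688]
8 rows; end [735.4   9.6 199.2]
[[[-42.0,-9.0,4.0],[0.0,0.001,0.0],0],[[-43.0,-9.0,4.0],[0.0,0.0,0.0],0],[[-42.0,-9.0,4.0],[0.0,0.001,0.0],0],[[-43.0,-8.0,3.0],[0.0,0.0,0.0],0],[[-42.0,-9.0,4.0],[0.0,0.001,0.0],0],[[-43.0,-8.0,3.0],[-0.001,0.0,0.0],0],[[0.0,0.0,33.0],[0.0,0.0,0.0],0],[[0.0,0.0,33.0],[0.0,0.0,0.0],0]]
arc
25 rows; end [532.4   8.9  48.1]
[[[8.0,0.0,5.0],[0.0,0.0,0.0],0],[[10.0,0.0,-3.0],[0.0,0.0,0.0],0],[[11.0,0.0,-2.0],[0.0,0.0,0.0],0],[[11.0,0.0,-1.0],[0.0,0.0,0.0],0],[[11.0,0.0,0.0],[0.0,0.0,0.0],0],[[11.0,0.0,1.0],[0.0,0.0,0.0],0],[[11.0,0.0,1.0],[0.0,0.0,0.0],0],[[11.0,0.0,2.0],[0.0,0.0,0.0],0]]
[[[11.0,0.0,3.0],[0.0,0.0,0.0],0],[[11.0,0.0,4.0],[0.0,0.0,0.0],0],[[11.0,0.0,5.0],[0.0,0.0,0.0],0],[[10.0,0.0,6.0],[0.0,0.0,0.0],0],[[10.0,0.0,6.0],[0.0,0.0,0.0],0],[[10.0,0.0,7.0],[0.0,0.0,0.0],0],[[9.0,0.0,8.0],[0.0,0.0,0.0],0],[[8.0,0.0,9.0],[0.0,0.0,0.0],0]]
[[[8.0,0.0,10.0],[0.0,0.0,0.0],0],[[7.0,0.0,10.0],[0.0,0.0,0.0],0],[[6.0,0.0,11.0],[0.0,0.0,0.0],0],[[5.0,0.0,11.0],[0.0,0.0,0.0],0],[[5.0,0.0,11.0],[0.0,0.0,0.0],0],[[3.0,0.0,12.0],[0.0,0.0,0.0],0],[[3.0,0.0,11.0],[0.0,0.0,0.0],0],[[2.0,0.0,12.0],[0.0,0.0,0.0],0]]
[[[0.0,0.0,12.0],[0.0,0.0,0.0],0]]
```

Emit:
send_rows --series '[[[-42, -9, 4], [0, 0, 0], 0], [[-43, -9, 4], [0, 0, 0], 0], [[-42, -9, 4], [0, 0, 0], 0], [[-43, -8, 3], [0, 0, 0], 0], [[-42, -9, 4], [0, 0, 0], 0], [[-43, -8, 3], [0, 0, 0], 0], [[0, 0, 20], [0, 0, 0], 0], [[0, 0, 0], [0, 0, 0], 0]]'

```text
clock: 37.4
position: [734.8, 9.2, 239.1]
ee_rot: [-0.001, 1.0, -0.001, -0.003]
contact_force: [-1.0, 1.0, -0.5]
gripper_width: -0.2
grasp_force: 0.0
```

Emit:
send_rows --series '[[[0, 0, 15], [0, 0, 0], 0], [[0, 0, 15], [0, 0, 0], 0], [[0, 0, 14], [0, 0, 0], 0], [[0, 0, 0], [0, 0, 0], 0], [[0, 0, 0], [0, 0, 0], 0]]'

```text
clock: 37.9
position: [735.4, 9.5, 203.3]
ee_rot: [-0.002, 1.0, -0.0, 0.002]
contact_force: [-0.3, 1.3, 0.0]
gripper_width: -0.2
grasp_force: 0.0
```

Run:
```python
from close import *
show(); b=get_image("scene")
cv2.imwrite("pics/s4.png",cv2.resize(b[190:380,220:460],None,fx=3,fy=3,interpolation=cv2.INTER_CUBIC)[:,:,::-1])
```

```text
t 37.9 pos [735.4   9.5 203.3] yaw -179.8 F [-0.3  1.3  0. ] w -0.2 g 0.0 j [ 0.23  0.59  0.28  0.   -1.26 -1.8 ]
```

View pics/s4.png

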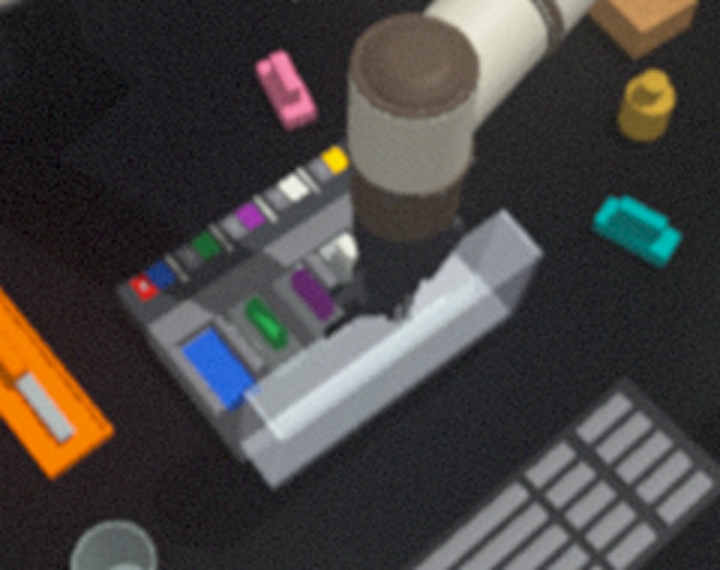

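The fingers are at (390,295), over the cover's front wall and behind the black lip. I'll pull it shut along the arc.

Emit:
send_rows --series '[[[8, 0, 1], [0, 0, 0], 0], [[10, 0, 0], [0, 0, 0], 0], [[11, 0, 0], [0, 0, 0], 0], [[11, 0, 0], [0, 0, 0], 0], [[11, 0, 0], [0, 0, 0], 0], [[11, 0, 1], [0, 0, 0], 0], [[11, 0, 1], [0, 0, 0], 0], [[11, 0, 2], [0, 0, 0], 0]]'

```text
clock: 38.75
position: [651.6, 9.3, 198.9]
ee_rot: [-0.002, 1.0, 0.0, 0.004]
contact_force: [1.8, -0.6, -0.5]
gripper_width: 0.0
grasp_force: 0.7
```

Run:
```python
from close import *
show(); print(tip(68))
rows([(tip(d),D) for d in np.arange(64,-1,-4.)],0,n=1)
```

```text
t 38.75 pos [651.6   9.3 198.9] yaw -179.8 F [ 1.8 -0.6 -0.5] w 0.0 g 0.7 j [ 0.26  0.45  0.02  0.   -1.14 -1.83]
[650.93205784   9.4        195.92598205]
17 rows; end [531.7   9.9  47.8]
[[[12.0,0.0,6.0],[0.001,0.009,0.001],0],[[11.0,0.0,4.0],[0.0,0.0,0.0],0],[[10.0,0.0,5.0],[0.0,0.0,0.0],0],[[11.0,0.0,5.0],[0.0,0.0,0.0],0],[[10.0,0.0,7.0],[0.0,0.0,0.0],0],[[9.0,0.0,7.0],[0.0,0.0,0.0],0],[[9.0,0.0,8.0],[0.0,0.0,0.0],0],[[8.0,0.0,9.0],[0.0,0.0,0.0],0]]
[[[8.0,0.0,10.0],[0.0,0.0,0.0],0],[[7.0,0.0,10.0],[0.0,0.0,0.0],0],[[6.0,0.0,11.0],[0.0,0.0,0.0],0],[[5.0,0.0,11.0],[0.0,0.0,0.0],0],[[5.0,0.0,11.0],[0.0,0.0,0.0],0],[[4.0,1.0,11.0],[0.0,0.0,0.0],0],[[2.0,0.0,12.0],[0.0,0.0,0.0],0],[[2.0,0.0,12.0],[0.0,0.0,0.0],0]]
[[[1.0,0.0,12.0],[0.0,0.0,0.0],0]]
```

Force of 1.8 N: the lip is in contact and following.

Emit:
send_rows --series '[[[12, 0, 6], [0, 0, 0], 0], [[11, 0, 4], [0, 0, 0], 0], [[10, 0, 5], [0, 0, 0], 0], [[11, 0, 5], [0, 0, 0], 0], [[10, 0, 7], [0, 0, 0], 0], [[9, 0, 7], [0, 0, 0], 0], [[9, 0, 8], [0, 0, 0], 0], [[8, 0, 9], [0, 0, 0], 0]]'

```text
clock: 39.55
position: [572.2, 9.0, 147.6]
ee_rot: [-0.002, 1.0, 0.0, 0.005]
contact_force: [1.7, 1.1, 1.0]
gripper_width: -0.0
grasp_force: 0.5
```

Run:
```python
from close import *
show(); print(tip(36)); b=get_image("scene")
cv2.imwrite("pics/s5.png",cv2.resize(b[190:380,220:460],None,fx=2,fy=2,interpolation=cv2.INTER_CUBIC)[:,:,::-1])
```

```text
t 39.55 pos [572.2   9.  147.6] yaw -179.8 F [1.7 1.1 1. ] w -0.0 g 0.5 j [ 0.3   0.37 -0.25  0.   -0.95 -1.87]
[571.36333694   9.4        147.74734612]
```

View pics/s5.png

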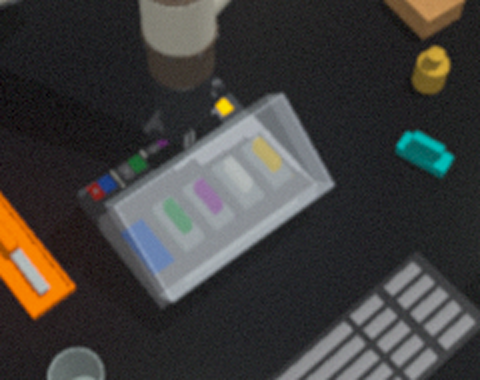

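The cover is coming down with the fingers on the lip. I'll continue.

Emit:
send_rows --series '[[[8, 0, 10], [0, 0, 0], 0], [[7, 0, 10], [0, 0, 0], 0], [[6, 0, 11], [0, 0, 0], 0], [[5, 0, 11], [0, 0, 0], 0], [[5, 0, 11], [0, 0, 0], 0], [[4, 0, 11], [0, 0, 0], 0], [[2, 0, 12], [0, 0, 0], 0], [[2, 0, 10], [0, 0, 0], 0]]'

```text
clock: 40.4
position: [533.0, 8.7, 59.7]
ee_rot: [-0.002, 1.0, 0.0, 0.003]
contact_force: [1.4, -0.2, 0.5]
gripper_width: 0.0
grasp_force: 0.3
```

Emit:
send_rows --series '[[[1, 0, 6], [0, 0, 0], 0], [[0, 0, 5], [0, 0, 0], 0], [[0, 0, 2], [0, 0, 0], 0], [[0, 0, 0], [0, 0, 0], 0]]'

```text
clock: 40.8
position: [531.8, 8.6, 48.0]
ee_rot: [-0.002, 1.0, -0.0, 0.002]
contact_force: [-4.1, 1.3, 8.3]
gripper_width: 0.3
grasp_force: 4.0
```

```bash
python3 -c "
from h import *
show()"
```

```text
t 40.8 pos [531.8   8.6  48. ] yaw -179.8 F [-4.1  1.3  8.3] w 0.3 g 4.0 j [ 0.32  0.44 -0.45  0.   -0.68 -1.89]
```

Force is 8 N at z=48, the lip top's shut height. I'll press a little more, lift off, retreat and check.

Emit:
send_rows --series '[[[0, 0, 1], [0, 0, 0], 0], [[0, 0, 0], [0, 0, 0], 0], [[0, 0, -10], [0, 0, 0], 0], [[20, 0, -30], [0, 0, 0], 0], [[30, 0, -35], [0, 0, 0], 0], [[40, 0, -20], [0, 0, 0], 0], [[40, 0, -20], [0, 0, 0], 0], [[0, 0, 0], [0, 0, 0], 0]]'

```text
clock: 41.6
position: [398.7, 7.8, 162.9]
ee_rot: [-0.002, 1.0, 0.001, 0.005]
contact_force: [0.8, -0.4, -0.5]
gripper_width: 0.2
grasp_force: 0.0
```

Run:
```python
from h import *
show(); t=get_image("top"); b=get_image("scene")
cv2.imwrite("pics/m2.png",np.hstack([cv2.resize(b[190:380,180:420],(480,380),interpolation=cv2.INTER_CUBIC),cv2.resize(t[150:300,290:440],(310,380))])[:,:,::-1])
```

```text
t 41.6 pos [398.7   7.8 162.9] yaw -179.7 F [ 0.8 -0.4 -0.5] w 0.2 g 0.0 j [ 0.43  0.06 -0.62  0.   -0.88 -2.  ]
```

View pics/m2.png

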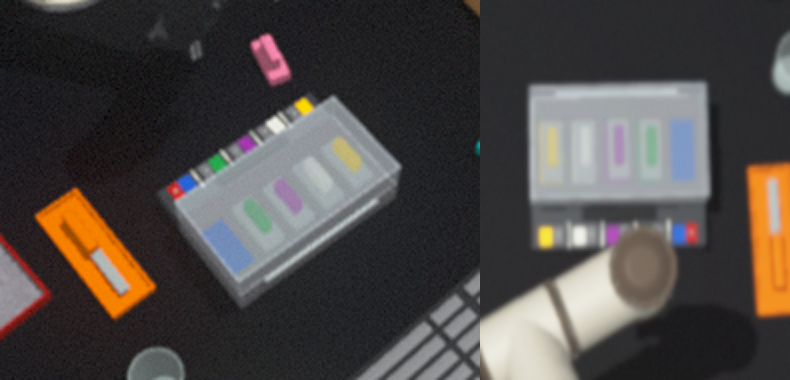

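The cover is shut, four blocks show in their slots under it, and the blade lies in its holder. I'll hand in.

```bash
python3 -c "
from bench import job_done
print(job_done())"
```

```text
the job is handed in; nothing more can be done
None
```

The job is handed in: I levered the cover open with the pry blade, laid the yellow, white, purple and green blocks in their own slots, shut the cover, and left the blade in its holder. The red tag is on the blue slot and no blue block was on the bench, so nothing went to the send-out tray.

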